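# Hang a shoe last to dry

## Task

First gently hang the long S-hook over the drying rail, seated on the bar between the two collars, and let go of it; then gently hang the shoe last from the hook's lower curl by its wire bail, hooked near the middle of the bail so that it hangs level, let go, and finish only when it has all but stopped swinging. Leave the short S-hook, the bare last and the other things lying on the bench where they are.

Things in the scene. Friction and masses are not known exactly. Their poses are not given: they have to be found in the camera images.
- rail: Drying rail, fixed to the bench: a steel bar 14 mm in diameter along this body's y axis, its centreline 315 mm above the bench, between two wooden posts (25 mm square, 335 mm tall, on 90 x 50 x 18 mm feet) standing at y = -210 and +210 mm. Origin on the bench under the middle of the bar; the bar crosses the origin's vertical.
- collars: Two dark steel collars fixed on the bar, 27 mm in diameter and 8 mm wide, centred 36 mm either side of this origin along y: a free gap of 64 mm of bare bar between them. Origin on the bar's centreline, midway between the collars; y along the bar, z up. The collars are too thick to enter an S-hook's curl, so a hook lowered on a collar rests 6 mm or more too high and must be moved along.
- caddy: Pale wooden block 75 x 150 x 45 mm (x, y, z), fixed to the bench, origin at the centre of its underside, with two slots (42 mm along x, 11 mm along y, 30 mm deep) at y = -45 and +45 mm. Each S-hook stands upright in one of them, long and short in either.
- hook: Long S-hook of 8 mm round steel, 180 mm tall, 110 g, loose, upright in a caddy slot, its lower 30 mm in the slot. Origin at its middle; it lies in its x-z plane, z up along it. Its straight shank slants from x = -16, z = +70 mm through the origin to x = +16, z = -70. In the caddy its upper tip is on the caddy's +x side. On the bar it hangs upright and swings freely.
- hook_upper (a point): Centre of the long hook's upper half circle (16 mm centreline radius, 12 mm inner), at x = 0, z = +70 mm of the hook. It opens downwards: shank at x = -16, tip at x = +16 mm reaching down to z = +60; mouth about 22 mm wide. Seated on the bar this point lies 5 mm below the bar's centreline.
- hook_lower (a point): Centre of the long hook's lower half circle (same radii), at x = 0, z = -70 mm of the hook. It opens upwards: shank at x = +16, tip at x = -16 mm reaching up to z = -60; mouth about 22 mm wide. A bail wire hanging in it has its centreline 8 mm below this point.
- short_hook: Short S-hook, the same shape but only 110 mm tall, in the other slot. Not to be used. Origin at its middle.
- last: Wooden shoe last (foot form), 197 mm long along its y axis (toe to +y), 70 mm wide, flat top at 66 mm, about 0.3 to 0.5 kg, standing on its sole. Origin on the sole below its centre of mass. On it a rigid upright bail of 8 mm steel wire: a straight bar along y from -68 to +68 mm, centreline at z = 124 mm, legs at y = -78 and +78 mm; gap under the bar 54 mm.
- bail (a point): Middle of the bail's bar, on its centreline, straight above the centre of mass, 124 mm above the sole; axes as the last's.
- bare_last: Paler, slightly smaller last without a bail, 177 mm long; leave it alone. Origin on its sole.
- tape: Brown roll of tape, 90 mm across and 45 mm high, lying flat on the bench near the middle; leave it. Origin under its centre.
- tack_dish: Dark round dish, 90 mm across, 30 mm high, on the bench before the rail; leave it. Origin under its centre.
- glue: Can 84 mm across, 110 mm tall, behind the rail; leave it. Origin under its centre.
- brush: Brush, 180 mm long, lying at the left of the bench; leave it.
- polish: Flat black-lidded tin, 70 mm across and 35 mm high, at the right of the bench; leave it. Origin under its centre.
- hammer: Hammer, 240 mm long, lying on the bench near the robot; leave it. Origin on the bench, under the middle of it.
There are look-alikes about, which are no part of the job. What is shaped like the hook but black or brown is not meant.

How it is judged:
By the outcome, as a careful person would: the job done as asked, in the order asked, and still so for the second after the job is handed in, with the robot touching nothing.
It also fails if it takes over 72 s, if anything falls off the work surface, if the arm or the gripper's body presses on something with over 40 N, if the wrist force passes 120 N, or if a joint passes its speed limit or range.

## Robot

A 6-joint arm with a two-finger parallel gripper is mounted at the origin on the work surface. World frame = base frame: x ahead of the robot, y to its left, z up, the work surface at z = 0. Lengths are in m, angles in degrees, forces in N, time in s.
With the tool pointing down it reaches from about 0.4 to 0.825 m from the base axis. Payload 7 kg.
Tool frame: the origin (TCP) lies on the centre line of the jaws, within the pads' length; the fingertips stand 17 mm ahead of it and the grasp point (between the pads) lies 2 mm behind it; y points along the fingers, z is the direction in which the jaws open and shut, and the axes are right-handed (so a half turn about y gives the same grasp; the last joint's range is limited). The gripper opens to 88 mm and grips with 3 to 60 N. Pads are 19 mm wide; open, the fingers measure 130 mm over their backs; the gripper's body (78 mm by 193 mm) begins 47 mm behind the grasp point.
Start: joints at [-57.004, 20.546, 0.682, 0, -70.136, -16.507], TCP at [0.192, -0.647, 0.244] pointing down, gripper open.
Joint ranges: [-176.03, 176.03], [-82.01, 121.73], [-58.28, 71.71], [-173.87, 95.51], [-174.79, -0.11], [-173.66, 173.66]. Speed limits (degrees/s): [136.94, 136.94, 172.46, 180, 180, 180].

## Interface

Orientations are given as [roll, pitch, yaw] about the fixed x, y, z axes, in that order (R = Rz(yaw) Ry(pitch) Rx(roll)).
In Python, from plant import r, capture, camera_info gives the robot as it stands. The module is installed in compiled form; this text tells all that it offers.
- The arm moves only by the tool apply_moves, never from a script. Its argument "deltas" is a list of rows, each an object of numbers: "tx", "ty", "tz": the shift along the tool's x, y, z in m; "turn": the turn about the tool's y in rad; "gripper": the finger opening in m, from 0 to 0.0876. A call has 1 to 5 rows; each row is the pose to reach, as a shift and turn from the pose commanded when the call began, along the tool's axes at that moment; what a row does not reach only later rows make up. A row lasts 1/10 s, in which the tool goes at most 50 mm and 8.59 degrees, less where a joint would pass 70% of its speed; a pose out of reach is approached as far as the arm can. A call with a gripper value outside its range is refused whole. The fingers move at their own pace and stop on an object; "newtons" is the grip in N (left out, the last holds). Time passes only in rows, so rows that repeat a pose let the fingers close. It gives the time, the measured TCP pose, the force and the opening at its end, in the units of the state.
- r.get_state(): the state, without advancing time (a new reading comes with each control period).
- capture(name): name is "scene" or "top"; returns (picture, depth): 420x560x3 uint8, red, green, blue; 420x560 float32, m along the optical axis (not along the pixel's ray), 0 where there is no reading.
- camera_info(name): a dict with "K" (3x3 intrinsics, pixels), "eye" and "orientation" of the camera in the world. Camera axes: x right, y up, looking along -z (the intrinsics and any distortion apply to the point x, -y, -z); pixel columns grow to the right and rows downward; lengths in m; the calibration is good to about 2 mm. A picture is of the moment at which its call begins. camera_info takes no time and is no camera call.
- r.close_job(): hands the job in, once; it reports no verdict.
The state is a dict: "time_s": time; "joints": joint angles; "qd": joint speeds; "joint_torque": joint torques, N m; "tcp_pos": TCP position; "eef_rot": TCP orientation; "contact_force": force on the tool from outside, world axes, zero at the start; "moment": the same for the moment, N m; "gripper_width": finger opening in m.
Only numpy, scipy, OpenCV 4.12 (cv2) and the standard library are available. Lean on these libraries where they do the work, as an engineer would, in place of code of your own. Each camera call takes 0.05 s, during which the arm holds its last target.

## Working session

There is one attempt and no reset: what is moved stays moved. The work goes in short steps, Python scripts to look and compute and a tool call to move; the robot and the scene stay as the last step left them, time stands still between calls to the robot, and variables do not carry over. Pictures are saved under pics/ and viewed, and the job is handed in when it is done.

Besides the shell and the picture viewer there is one more tool, called as name(argument=value, ...) on one line, values as JSON. apply_moves: Moves the arm, as the interface text tells. Its arguments: {"type":"object","properties":{"deltas":{"type":"array","items":{"type":"object","properties":{"tx":{"type":"number"},"ty":{"type":"number"},"tz":{"type":"number"},"turn":{"type":"number"},"gripper":{"type":"number"}}}},"newtons":{"type":"number"}},"required":["deltas"]}

```bash
mkdir -p pics; cat > h.py <<'E'
import numpy as np,cv2
from plant import r,capture,camera_info
from scipy.spatial.transform import Rotation as Ro
def snap(n,f):
    p,d=capture(n); cv2.imwrite('pics/'+f+'.png',p[:,:,::-1]); np.savez('pics/'+f+'.npz',p=p,d=d); return p,d
E
python3 - <<'E'
from h import *
for n in('scene','top'):
    print(n,camera_info(n)); p,d=snap(n,n+'0')
print(r.get_state())
E
```

```text
scene {'K': array([[434.90897572,   0.        , 272.35373744],
       [  0.        , 434.90897572, 207.15067704],
       [  0.        ,   0.        ,   1.        ]]), 'eye': array([ 1.30966618, -0.70570166,  0.82878593]), 'orientation': array([59.41849017, -0.8692005 , 47.84479579])}
top {'K': array([[440.64358267,   0.        , 280.73357782],
       [  0.        , 440.64358267, 216.92834665],
       [  0.        ,   0.        ,   1.        ]]), 'eye': array([0.40489762, 0.02372184, 1.47549729]), 'orientation': array([  7.22030931,   0.09878559, -90.27666138])}
{'time_s': 0.1, 'joints': array([-5.70034338e+01,  2.05871525e+01,  6.38544538e-01, -1.74172965e-02,
       -7.01348591e+01, -1.65058966e+01]), 'qd': array([-0.01240671, -0.1316863 ,  0.03813282,  0.02373816,  0.04549711,
       -0.10635378]), 'joint_torque': array([-2.48663673e-03, -5.84164381e+01,  2.93748665e+01,  7.01536149e+00,
        1.01639368e-02, -7.06188030e-05]), 'tcp_pos': array([ 0.19145208, -0.64685183,  0.24271573]), 'eef_rot': array([-8.99153202e+01,  8.01684120e-03,  1.64847451e+01]), 'contact_force': array([-0.59045605,  0.79357158, -0.49186394]), 'moment': array([-0.00067534, -0.04164942,  0.00480748]), 'gripper_width': 0.0876421471892782}
```

View pics/scene0.png

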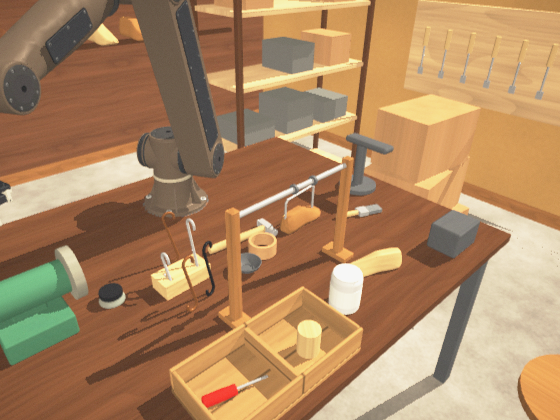

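View pics/top0.png

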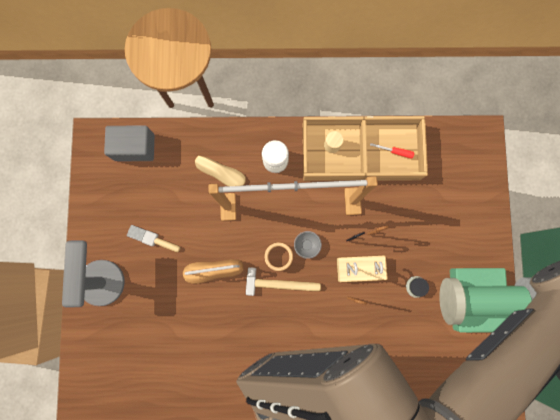

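```bash
cat >> h.py <<'E'
def cam(n):
    c=camera_info(n); return c['K'],np.array(c['eye']),Ro.from_euler('xyz',c['orientation'],degrees=True).as_matrix()
def world(n,u,v,d):
    K,e,R=cam(n); u=np.asarray(u,float);v=np.asarray(v,float)
    x=(u-K[0,2])/K[0,0]*d;y=(v-K[1,2])/K[1,1]*d
    return np.stack([x,-y,-d*np.ones_like(x)],-1)@R.T+e
def proj(n,P):
    K,e,R=cam(n); q=(np.atleast_2d(P)-e)@R; return np.stack([K[0,2]+K[0,0]*q[:,0]/-q[:,2],K[1,2]-K[1,1]*q[:,1]/-q[:,2]],-1)
def planez(n,u,v,z):
    K,e,R=cam(n); ray=R@np.array([(u-K[0,2])/K[0,0],-(v-K[1,2])/K[1,1],-1]); return e+ray*(z-e[2])/ray[2]
def cloud(n,f):
    d=np.load('pics/'+f+'.npz')['d']; v,u=np.mgrid[:420,:560]; W=world(n,u,v,d); W[d==0]=np.nan; return W
def crop(f,x,y,w,h,s,o):
    im=cv2.imread('pics/'+f+'.png')[y:y+h,x:x+w]; cv2.imwrite('pics/'+o+'.png',cv2.resize(im,None,fx=s,fy=s,interpolation=cv2.INTER_CUBIC))
E
python3 - <<'E'
from h import *
crop('scene0',140,200,120,125,5,'c_scene')
crop('top0',320,215,120,100,6,'c_top')
W=cloud('scene','scene0');T=cloud('top','top0')
for u,v in[(170,285),(192,222),(165,258),(180,215),(208,245),(300,220),(290,188)]: print('scene',u,v,W[v,u].round(3))
for u,v in[(362,268),(345,268),(380,268),(212,272),(290,186),(220,188),(365,183),(278,257),(307,245),(228,212),(353,205)]: print('top',u,v,T[v,u].round(3))
E
```

```text
scene 170 285 [ 0.458 -0.293  0.042]
scene 192 222 [ 0.43  -0.191  0.189]
scene 165 258 [ 0.285 -0.214 -0.005]
scene 180 215 [ 0.104 -0.047  0.002]
scene 208 245 [ 0.321 -0.076 -0.   ]
scene 300 220 [0.447 0.22  0.034]
scene 290 188 [ 0.637 -0.027  0.321]
top 362 268 [ 0.419 -0.236  0.043]
top 345 268 [ 0.419 -0.181  0.048]
top 380 268 [ 0.418 -0.277  0.12 ]
top 212 272 [0.408 0.245 0.062]
top 290 186 [0.633 0.    0.325]
top 220 188 [0.629 0.186 0.324]
top 365 183 [ 0.641 -0.2    0.323]
top 278 257 [ 0.457  0.035 -0.001]
top 307 245 [ 0.496 -0.062  0.01 ]
top 228 212 [0.607 0.201 0.018]
top 353 205 [ 0.628 -0.216  0.021]
```

View pics/c_scene.png

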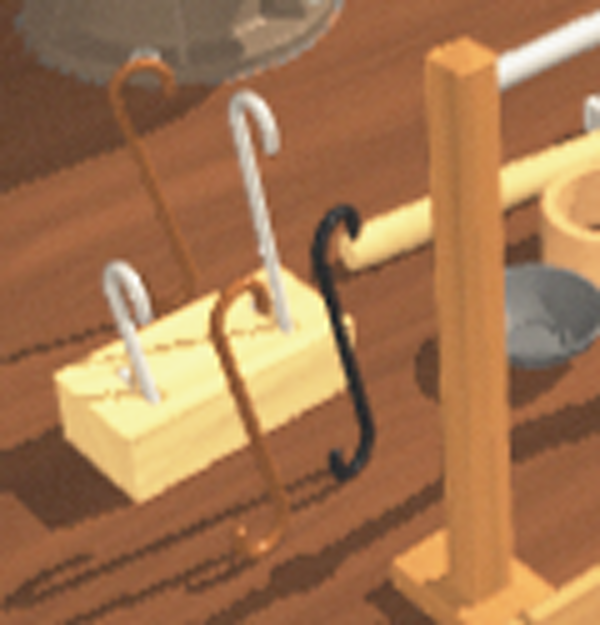

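View pics/c_top.png

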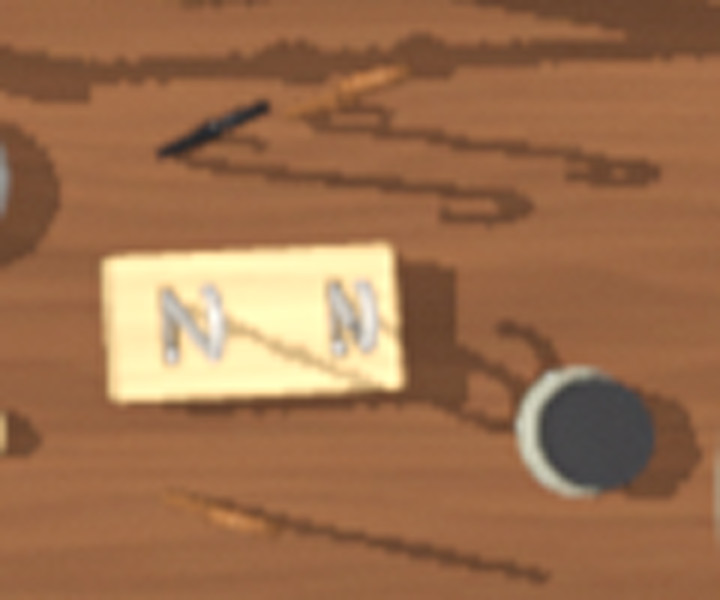

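```bash
python3 - <<'E'
from h import *
W=cloud('scene','scene0');T=cloud('top','top0')
S=np.load('pics/scene0.npz')['p'].astype(int);P=np.load('pics/top0.npz')['p'].astype(int)
# rail from top
v,u=np.mgrid[:420,:560]
m=(T[...,2]>.3)&(T[...,2]<.34)&(T[...,0]>.58)&(T[...,0]<.68)&(abs(T[...,1])<.18)
q=T[m]; print('rail n',m.sum()); 
k=np.polyfit(q[:,1],q[:,0],1); print('top rail x=',k, 'ztop',np.percentile(q[:,2],[50,90]))
m=(W[...,2]>.3)&(W[...,2]<.345)&(W[...,0]>.58)&(W[...,0]<.7)&(abs(W[...,1])<.18)
q=W[m];k=np.polyfit(q[:,1],q[:,0],1); print('scene rail x=',k,np.percentile(q[:,2],[50,90,98]),m.sum())
# collars: z>0.3345
for C,n in((T,'top'),(W,'scene')):
    m=(C[...,2]>.318)&(C[...,2]<.36)&(C[...,0]>.58)&(C[...,0]<.7)&(abs(C[...,1])<.25)
    im=(P if n=='top' else S); dark=m&(im.sum(-1)<430)
    q=C[dark]; print(n,'dark'); print(np.c_[u[dark],v[dark],q.round(3)][:60:2].round(3).tolist())
# blobs above bench
for nm,C,b in(('last',T,(.36,.46,.15,.34)),('glue',T,(.65,.78,-.03,.09)),('dish',T,(.44,.55,-.12,0)),('tape',T,(.4,.52,0,.1)),('bare',T,(.6,.76,.1,.26)),('tray',T,(.6,.85,-.4,-.03)),('postL',T,(.6,.68,.19,.24)),('postR',T,(.6,.68,-.25,-.19)),('caddy',T,(.34,.5,-.33,-.12))):
    m=(C[...,0]>b[0])&(C[...,0]<b[1])&(C[...,1]>b[2])&(C[...,1]<b[3])&(C[...,2]>.012)
    q=C[m]; print(nm,m.sum(),q.min(0).round(3),q.max(0).round(3),q.mean(0).round(3))
# lookalikes
for box in((160,205,205,255),(180,250,205,315),(200,240,218,300)):
    x0,y0,x1,y1=box
    c=W[y0:y1,x0:x1]; print(box); 
    m=c[...,2]>.01; 
for u0,v0 in[(163,216),(170,211),(174,218),(169,226),(175,245),(188,258),(192,258),(186,268),(190,285),(196,300),(190,309),(208,242),(205,255),(208,270),(213,285),(209,293)]:
    c=W[v0-1:v0+2,u0-1:u0+2].reshape(-1,3); print(u0,v0,S[v0,u0],c[np.nanargmax(c[:,0])].round(3))
E
```

```text
rail n 737
top rail x= [-0.04067996  0.63554883] ztop [0.32097834 0.32484327]
scene rail x= [-0.03991255  0.64188485] [0.31809514 0.32126871 0.32478806] 659
top dark
[[368.0, 176.0, 0.658, -0.207, 0.33], [370.0, 176.0, 0.658, -0.212, 0.332], [372.0, 176.0, 0.658, -0.217, 0.33], [374.0, 176.0, 0.657, -0.221, 0.336], [376.0, 177.0, 0.655, -0.228, 0.331], [376.0, 178.0, 0.652, -0.227, 0.333], [352.0, 180.0, 0.65, -0.166, 0.32], [354.0, 180.0, 0.649, -0.171, 0.322], [376.0, 180.0, 0.646, -0.226, 0.337], [295.0, 181.0, 0.647, -0.013, 0.324], [332.0, 181.0, 0.647, -0.112, 0.321], [376.0, 181.0, 0.644, -0.227, 0.335], [268.0, 182.0, 0.645, 0.058, 0.323], [294.0, 182.0, 0.644, -0.011, 0.327], [296.0, 182.0, 0.644, -0.016, 0.327], [216.0, 183.0, 0.641, 0.195, 0.333], [268.0, 183.0, 0.642, 0.058, 0.326], [288.0, 183.0, 0.643, 0.005, 0.319], [217.0, 184.0, 0.638, 0.193, 0.332], [268.0, 184.0, 0.639, 0.058, 0.326], [271.0, 184.0, 0.64, 0.051, 0.32], [217.0, 185.0, 0.635, 0.193, 0.334], [243.0, 185.0, 0.638, 0.125, 0.319], [367.0, 185.0, 0.634, -0.204, 0.33], [371.0, 185.0, 0.633, -0.213, 0.334],
[... 2017 characters left out ...]
216 [146  92  56] [ 0.326 -0.219  0.171]
170 211 [192 155 129] [ 0.327 -0.203  0.178]
174 218 [133  86  55] [ 0.331 -0.194  0.16 ]
169 226 [125  82  61] [ 0.146 -0.117  0.001]
175 245 [162  99  56] [ 0.332 -0.199  0.06 ]
188 258 [198 140  86] [ 0.544 -0.275  0.177]
192 258 [150  97  59] [ 0.542 -0.263  0.168]
186 268 [247 241 167] [ 0.548 -0.292  0.151]
190 285 [136  85  50] [ 0.545 -0.278  0.094]
196 300 [136  86  52] [ 0.542 -0.266  0.031]
190 309 [178 111  63] [ 0.547 -0.293  0.015]
208 242 [69 69 66] [ 0.523 -0.207  0.177]
205 255 [47 43 44] [ 0.529 -0.223  0.152]
208 270 [41 43 41] [ 0.524 -0.208  0.092]
213 285 [42 41 42] [ 0.52  -0.196  0.031]
209 293 [65 54 49] [ 0.53  -0.22   0.016]
```

```bash
python3 - <<'E'
from h import *
W=cloud('scene','scene0');T=cloud('top','top0')
A=np.concatenate([W.reshape(-1,3),T.reshape(-1,3)]);A=A[np.isfinite(A).all(1)]
xs=np.arange(.56,.86,.015);ys=np.arange(.26,-.2,-.02)
print('      '+' '.join('%4.0f'%(y*1000) for y in ys))
for x in xs[::-1]:
    row=[]
    for y in ys:
        m=(abs(A[:,0]-x)<.0075)&(abs(A[:,1]-y)<.01)&(A[:,2]<.25)
        row.append('%4.0f'%(np.percentile(A[m,2],95)*1000) if m.sum()>0 else '   .')
    print('%.3f '%x+' '.join(row))
m=(T[...,2]>.1)&(T[...,2]<.125)&(T[...,0]>.7)&(T[...,0]<.85)&(abs(T[...,1]-.04)<.08)
print('glue',T[m].min(0),T[m].max(0))
crop('top0',190,110,200,150,4,'c_rail')
E
```

```text
260  240  220  200  180  160  140  120  100   80   60   40   20    0  -20  -40  -60  -80 -100 -120 -140 -160 -180
0.845    5    3    3    4    4    4    3    5    4    3    1    2    2    4    4   55   75   13   15   83   82   83   79
0.830    4    4    3    2    4    4    4    3    4    2  107  108   98    5    4   44   75   13   16   82   82   83   79
0.815    2    2    3    4    4    5    2    4    4  112  113  112  110   92    5   51   75   17   15   53   82   82   42
0.800   19    5    3    4    4    4    2    3    3  112  112  112  115  104    5    6   76   16   15   14   12   12   13
0.785   56   38    5    5    4    3    4    5    5  113  114  114  113  107    4   42   75   16   14   15   14   13   12
0.770   62   58   47   23    3    4    6    6    7  112  113  114  113   98    6    5   76   14   15   15   15   13   14
0.755   64   61   57   44   29    3    6    7    5   99  113  112  110    4    5   26   77   15   14   13   14   15   14
0.740   55   61   54   44   35   26    4    5    4    3   36   88    5    3    3   22   75   12   13   13   14   12   11
0.725    6   44   
[... 808 characters left out ...]
    2    4    5    4
0.620    3    5  235  242  191    6    6    5    2    5    6    4    2    3    4    5    3    3    4    4    5    4    5
0.605    6    4   22   22   20    4    4    5    4    4    5    2    3    6    5    3    4    2    5    3    5    4    3
0.590    5    5   22   22   20    3    5    5    3    3    5    5    4    4    5    4    4    4    3    4    5    5    5
0.575    4    5    5    6    4    5    4    5    4    5    3    3    4    3    4    4    5    4    4    4    5    4    5
0.560    3    4    4    4    5    5    4    5    6    3    5    3    3    5    5    3    5    6    4    5    4    5    4
glue [0.7486219  0.00743326 0.10002424] [0.82654642 0.08100194 0.11816821]
```

View pics/c_rail.png

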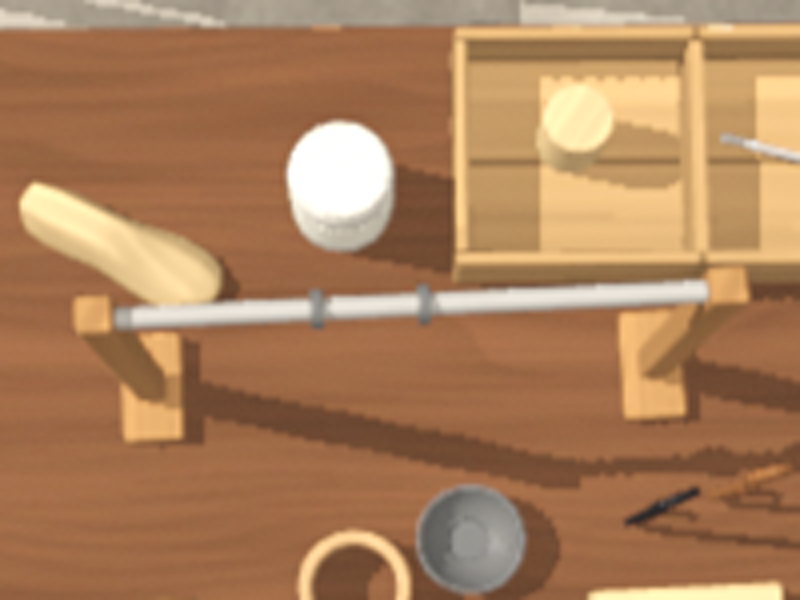

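```bash
python3 - <<'E'
from h import *
W=cloud('scene','scene0');T=cloud('top','top0')
for n,C in(('top',T),('scene',W)):
    m=(abs(C[...,2]-.045)<.008)&(C[...,0]>.35)&(C[...,0]<.49)&(C[...,1]>-.34)&(C[...,1]<-.13)
    q=C[m]; rc=cv2.minAreaRect((q[:,:2]*1000).astype(np.float32)); print(n,'caddy',rc,q[:,2].mean())
    for lo,hi in((.055,.09),(.09,.13),(.13,.155),(.155,.175),(.175,.21)):
        m=(C[...,2]>lo)&(C[...,2]<hi)&(C[...,0]>.37)&(C[...,0]<.48)&(C[...,1]>-.235)&(C[...,1]<-.15)
        q=C[m]; 
        if len(q): print(lo,len(q),q.min(0).round(3),q.max(0).round(3),q.mean(0).round(3))
    # last bail
    m=(C[...,2]>.112)&(C[...,2]<.14)&(C[...,0]>.36)&(C[...,0]<.47)&(C[...,1]>.12)&(C[...,1]<.36)
    q=C[m]; print('bail',len(q),np.polyfit(q[:,1],q[:,0],1),q.min(0).round(3),q.max(0).round(3),q.mean(0).round(3))
crop('top0',170,245,90,60,8,'c_last');crop('scene0',270,170,60,70,8,'c_last2')
E
```

```text
top caddy ((419.3400573730469, -235.12933349609375), (74.94351196289062, 151.7296905517578), 2.3188953399658203) 0.04527505771756397
0.055 8 [ 0.425 -0.192  0.055] [ 0.432 -0.186  0.088] [ 0.429 -0.188  0.068]
0.09 9 [ 0.412 -0.192  0.093] [ 0.425 -0.186  0.13 ] [ 0.419 -0.188  0.111]
0.13 6 [ 0.409 -0.193  0.131] [ 0.415 -0.186  0.151] [ 0.413 -0.189  0.141]
0.155 6 [ 0.403 -0.191  0.158] [ 0.435 -0.187  0.172] [ 0.411 -0.188  0.164]
0.175 33 [ 0.4   -0.194  0.179] [ 0.435 -0.186  0.197] [ 0.418 -0.19   0.19 ]
bail 136 [-0.13796787  0.45081375] [0.405 0.16  0.115] [0.429 0.319 0.135] [0.418 0.239 0.127]
scene caddy ((420.90777587890625, -235.87582397460938), (80.65741729736328, 152.75070190429688), 1.9488248825073242) 0.04301436262940204
0.055 32 [ 0.423 -0.195  0.055] [ 0.435 -0.187  0.088] [ 0.429 -0.191  0.072]
0.09 40 [ 0.412 -0.196  0.09 ] [ 0.429 -0.187  0.13 ] [ 0.42  -0.192  0.11 ]
0.13 23 [ 0.407 -0.196  0.132] [ 0.416 -0.187  0.154] [ 0.412 -0.192  0.143]
0.155 30 [ 0.402 -0.196  0.158] [ 0.44  -0.187  0.175] [ 0.417 -0.192  0.167]
0.175 39 [ 0.404 -0.196  0.175] [ 0.439 -0.188  0.194] [ 0.423 -0.192  0.185]
bail 80 [-0.14080522  0.45544209] [0.409 0.158 0.114] [0.435 0.319 0.13 ] [0.423 0.23  0.124]
```

View pics/c_last.png

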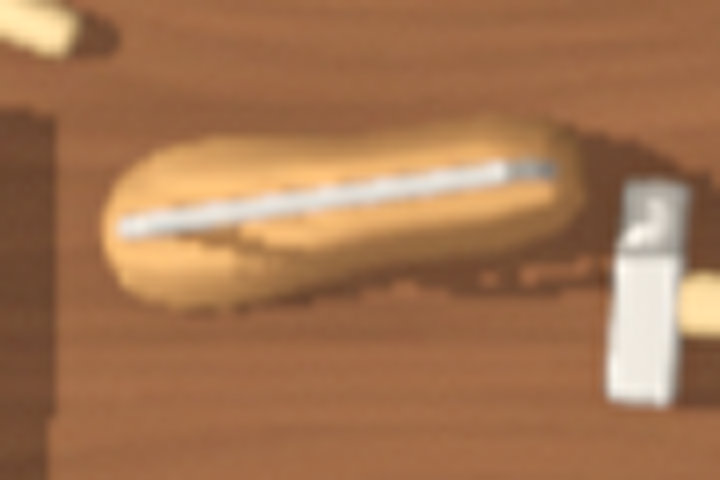

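View pics/c_last2.png

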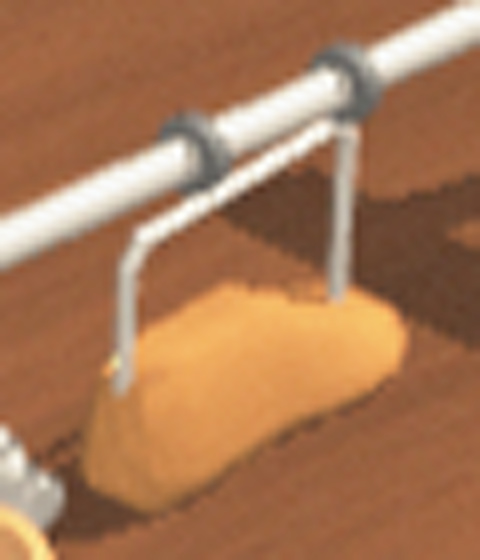

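```bash
cat >> h.py <<'E'
def st():
    s=r.get_state(); print('t%.2f'%s['time_s'],'tcp',s['tcp_pos'].round(4),'rot',s['eef_rot'].round(2),'F',s['contact_force'].round(1),'w %.4f'%s['gripper_width']); return s
def go(x,y,z,yaw=None):
    s=st(); R=Ro.from_euler('xyz',s['eef_rot'],degrees=True).as_matrix()
    d=R.T@(np.array([x,y,z])-s['tcp_pos']); t=0 if yaw is None else np.radians(s['eef_rot'][2]-yaw)
    print('tx %.4f ty %.4f tz %.4f turn %.4f'%(*d,t))
E
python3 - <<'E'
from h import *
W=cloud('scene','scene0');T=cloud('top','top0')
for C in(W,T):
  m=(C[...,0]>.2)&(C[...,0]<.55)&(C[...,1]>-.75)&(C[...,1]<-.36)&(C[...,2]>.02)&(C[...,2]<.25); q=C[m]; print(q.min(0),q.max(0))
go(.33,-.35,.36,2.1)
go(.3985,-.1912,.26,2.1)
E
```

```text
[ 0.2570635  -0.69031694  0.02000403] [ 0.424815   -0.39074423  0.18190737]
[ 0.21964059 -0.73482879  0.02028658] [ 0.41763455 -0.3898001   0.18648479]
t0.10 tcp [ 0.1915 -0.6469  0.2427] rot [-8.992e+01  1.000e-02  1.648e+01] F [-0.6  0.8 -0.5] w 0.0876
tx 0.2171 ty -0.1170 tz 0.2455 turn 0.2511
t0.10 tcp [ 0.1915 -0.6469  0.2427] rot [-8.992e+01  1.000e-02  1.648e+01] F [-0.6  0.8 -0.5] w 0.0876
tx 0.3278 ty -0.0168 tz 0.3782 turn 0.2511
```

apply_moves(deltas=[{"tx":0.02,"ty":-0.04,"tz":0.02},{"tx":0.05,"ty":-0.08,"tz":0.05,"turn":0.06,"gripper":0.05},{"tx":0.085,"ty":-0.1,"tz":0.085,"turn":0.12,"gripper":0.05},{"tx":0.12,"ty":-0.117,"tz":0.12,"turn":0.18,"gripper":0.05},{"tx":0.155,"ty":-0.117,"tz":0.155,"turn":0.251,"gripper":0.05}])

```text
invalid input at $.deltas[0]: expected keys tx, ty, tz, turn, gripper
```

```bash
python3 - <<'E'
from h import *
go(.37,-.25,.34,2.1)
go(.3995,-.1912,.26,2.1)
E
```

```text
t0.10 tcp [ 0.1915 -0.6469  0.2427] rot [-8.992e+01  1.000e-02  1.648e+01] F [-0.6  0.8 -0.5] w 0.0876
tx 0.2838 ty -0.0968 tz 0.3300 turn 0.2511
t0.10 tcp [ 0.1915 -0.6469  0.2427] rot [-8.992e+01  1.000e-02  1.648e+01] F [-0.6  0.8 -0.5] w 0.0876
tx 0.3288 ty -0.0168 tz 0.3779 turn 0.2511
```

All keys are needed.

apply_moves(deltas=[{"tx":0.02,"ty":-0.04,"tz":0.02,"turn":0,"gripper":0.05},{"tx":0.05,"ty":-0.08,"tz":0.05,"turn":0.06,"gripper":0.05},{"tx":0.085,"ty":-0.1,"tz":0.085,"turn":0.12,"gripper":0.05},{"tx":0.12,"ty":-0.117,"tz":0.12,"turn":0.18,"gripper":0.05},{"tx":0.155,"ty":-0.117,"tz":0.155,"turn":0.251,"gripper":0.05}])

```text
time_s: 0.6
tcp_pos: [0.291, -0.4645, 0.3615]
eef_rot: [-90.1, -0.1, 1.9]
contact_force: [2.0, -0.6, 0.7]
gripper_width: 0.0538
```

```bash
python3 - <<'E'
from h import *
go(.37,-.25,.34,2.1)
go(.3995,-.1912,.26,2.1)
E
```

```text
t0.60 tcp [ 0.291  -0.4645  0.3615] rot [-90.12  -0.1    1.92] F [ 2.  -0.6  0.7] w 0.0538
tx 0.0861 ty 0.0212 tz 0.2118 turn -0.0031
t0.60 tcp [ 0.291  -0.4645  0.3615] rot [-90.12  -0.1    1.92] F [ 2.  -0.6  0.7] w 0.0538
tx 0.1174 ty 0.1012 tz 0.2698 turn -0.0031
```

apply_moves(deltas=[{"tx":0.018,"ty":0,"tz":0.043,"turn":0,"gripper":0.05},{"tx":0.037,"ty":0.005,"tz":0.088,"turn":0,"gripper":0.05},{"tx":0.057,"ty":0.01,"tz":0.133,"turn":0,"gripper":0.05},{"tx":0.077,"ty":0.015,"tz":0.178,"turn":0,"gripper":0.05},{"tx":0.096,"ty":0.02,"tz":0.222,"turn":0,"gripper":0.05}])

```text
time_s: 1.1
tcp_pos: [0.3781, -0.2381, 0.3394]
eef_rot: [-90.0, -0.0, 2.1]
contact_force: [1.1, 0.5, -0.1]
gripper_width: 0.0503
```

```bash
python3 - <<'E'
from h import *
go(.3995,-.1912,.26,2.1)
snap('scene','s1')
W=cloud('scene','s1'); tc=r.get_state()['tcp_pos']
# gripper profile
for z in np.arange(.33,.75,.02):
    m=(abs(W[...,2]-z)<.01)&(abs(W[...,0]-tc[0])<.2)&(abs(W[...,1]-tc[1])<.2); q=W[m]-tc
    if m.sum(): print('dz%.2f'%(z-tc[2]),m.sum(),q[:,:2].min(0).round(3),q[:,:2].max(0).round(3))
E
```

```text
t1.10 tcp [ 0.3781 -0.2381  0.3394] rot [-8.999e+01 -2.000e-02  2.100e+00] F [ 1.1  0.5 -0.1] w 0.0503
tx 0.0231 ty 0.0794 tz 0.0461 turn 0.0000
dz-0.01 118 [-0.014 -0.048] [0.013 0.036]
dz0.01 142 [-0.013 -0.051] [0.014 0.038]
dz0.03 141 [-0.015 -0.054] [0.014 0.041]
dz0.05 296 [-0.039 -0.096] [0.042 0.084]
dz0.07 599 [-0.042 -0.103] [0.042 0.091]
dz0.09 896 [-0.047 -0.104] [0.044 0.091]
dz0.11 277 [-0.023 -0.058] [0.026 0.012]
dz0.13 223 [-0.031 -0.057] [0.042 0.012]
dz0.15 425 [-0.043 -0.058] [0.041 0.031]
dz0.17 207 [-0.02  -0.052] [0.046 0.031]
dz0.19 351 [-0.019 -0.053] [0.046 0.032]
dz0.21 361 [-0.021 -0.054] [0.046 0.034]
dz0.23 377 [-0.019 -0.053] [0.047 0.033]
dz0.25 387 [-0.017 -0.053] [0.047 0.032]
dz0.27 401 [-0.021 -0.053] [0.048 0.034]
dz0.29 418 [-0.028 -0.056] [0.048 0.036]
dz0.31 610 [-0.029 -0.058] [0.053 0.2  ]
dz0.33 1033 [-0.022 -0.055] [0.067 0.2  ]
dz0.35 1176 [-0.02  -0.056] [0.072 0.2  ]
dz0.37 1247 [-0.02  -0.056] [0.073 0.2  ]
dz0.39 1030 [-0.021 -0.055] [0.066 0.199]
```

View pics/s1.png

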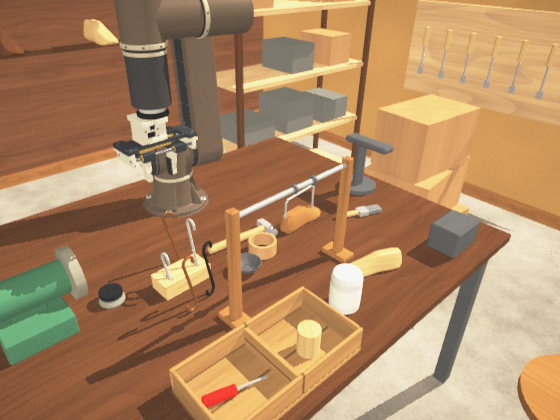

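apply_moves(deltas=[{"tx":0.01,"ty":0.02,"tz":0.02,"turn":0,"gripper":0.04},{"tx":0.018,"ty":0.05,"tz":0.042,"turn":0,"gripper":0.04},{"tx":0.0221,"ty":0.08,"tz":0.0461,"turn":0,"gripper":0.04},{"tx":0.0221,"ty":0.08,"tz":0.0461,"turn":0,"gripper":0.04}])

```text
time_s: 1.55
tcp_pos: [0.3965, -0.1919, 0.2562]
eef_rot: [-89.9, 0.4, 2.2]
contact_force: [-0.4, -0.2, -0.1]
gripper_width: 0.0399
```

```bash
python3 - <<'E'
from h import *
go(.3985,-.1913,.177,2.1)
print(r.get_state()['joints'].round(1))
for n in('scene','top'): snap(n,n+'2')
crop('scene2',140,150,120,150,4,'c3');crop('top2',320,200,120,100,5,'c4')
E
```

```text
t1.55 tcp [ 0.3965 -0.1919  0.2562] rot [-89.9    0.37   2.18] F [-0.4 -0.2 -0.1] w 0.0399
tx 0.0025 ty 0.0792 tz 0.0004 turn 0.0014
[ -0.1  -2.6 -25.7  -0.1 -67.2 -87.7]
```

View pics/c3.png

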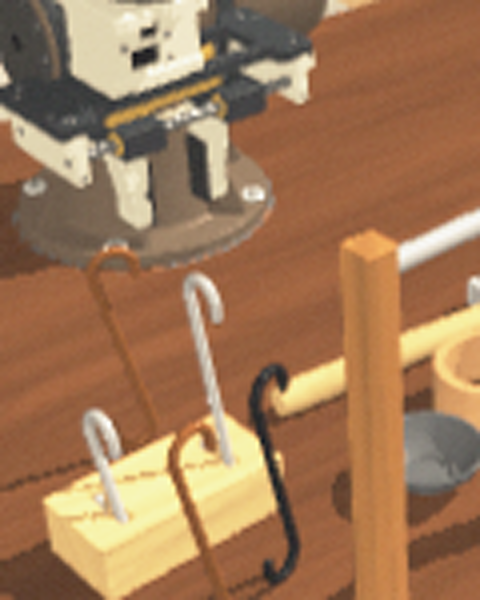

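apply_moves(deltas=[{"tx":0.001,"ty":0.025,"tz":0,"turn":0,"gripper":0.04},{"tx":0.001,"ty":0.05,"tz":0,"turn":0,"gripper":0.04},{"tx":0.001,"ty":0.07,"tz":0,"turn":0,"gripper":0.04},{"tx":0.001,"ty":0.079,"tz":0,"turn":0,"gripper":0.04},{"tx":0.001,"ty":0.079,"tz":0,"turn":0,"gripper":0.04}])

```text
time_s: 2.15
tcp_pos: [0.3995, -0.1937, 0.181]
eef_rot: [-90.0, 0.0, 2.1]
contact_force: [0.6, -0.4, 0.4]
gripper_width: 0.0397
```

```bash
python3 - <<'E'
from h import *
go(.3985,-.1913,.177,2.1)
snap('scene','s3')
crop('s3',140,170,120,130,5,'c5')
E
```

```text
t2.15 tcp [ 0.3995 -0.1937  0.181 ] rot [-9.001e+01  3.000e-02  2.060e+00] F [ 0.6 -0.4  0.4] w 0.0397
tx -0.0009 ty 0.0040 tz 0.0024 turn -0.0007
```

View pics/c5.png

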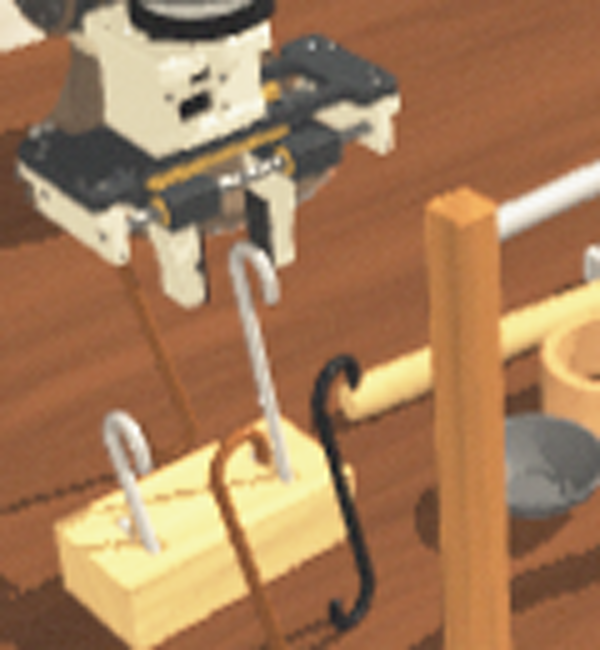

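apply_moves(deltas=[{"tx":-0.001,"ty":0.004,"tz":0.002,"turn":0,"gripper":0.04},{"tx":-0.001,"ty":0.004,"tz":0.002,"turn":0,"gripper":0.02},{"tx":-0.001,"ty":0.004,"tz":0.002,"turn":0,"gripper":0.004},{"tx":-0.001,"ty":0.004,"tz":0.002,"turn":0,"gripper":0.004},{"tx":-0.001,"ty":0.004,"tz":0.002,"turn":0,"gripper":0.004}], newtons=25)

```text
time_s: 2.7
tcp_pos: [0.3985, -0.1911, 0.1769]
eef_rot: [-90.0, -0.0, 2.1]
contact_force: [-0.6, 0.5, -0.5]
gripper_width: 0.0136
```

```bash
python3 - <<'E'
from h import *
st()
snap('scene','s4')
crop('s4',140,170,120,130,5,'c6')
E
```

```text
t2.70 tcp [ 0.3985 -0.1911  0.1769] rot [-9.00e+01 -3.00e-02  2.11e+00] F [-0.6  0.5 -0.5] w 0.0136
```

View pics/c6.png

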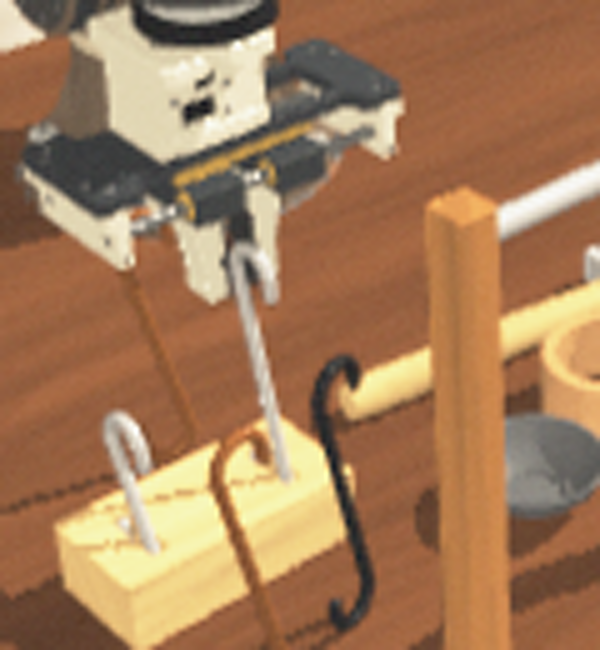

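apply_moves(deltas=[{"tx":0,"ty":0,"tz":0,"turn":0,"gripper":0.004},{"tx":0,"ty":0,"tz":0,"turn":0,"gripper":0.004},{"tx":0,"ty":-0.01,"tz":0,"turn":0,"gripper":0.004},{"tx":0,"ty":-0.025,"tz":0,"turn":0,"gripper":0.004},{"tx":0,"ty":-0.045,"tz":0,"turn":0,"gripper":0.004}])

```text
time_s: 3.25
tcp_pos: [0.3978, -0.1911, 0.222]
eef_rot: [-90.0, 0.1, 2.1]
contact_force: [0.4, -0.5, -0.2]
gripper_width: 0.0074
```

```bash
python3 - <<'E'
from h import *
st()
snap('scene','s5')
crop('s5',140,150,120,130,5,'c7')
# rail model fit: reproject axis edges against images s5/top0
for n,f in(('top','top0'),('scene','scene0')):
    g=cv2.cvtColor(cv2.imread('pics/'+f+'.png'),cv2.COLOR_BGR2GRAY).astype(float)
    K,e,R=cam(n)
    # for several y, measure bar's edges: profile along image v
    for y in(-.15,-.1,-.05,.022,.1,.14):
        p=proj(n,[.638-.04*y,y,.315])[0]
        # direction perpendicular to bar in image
        a=proj(n,[[.638-.04*(y-.01),y-.01,.315],[.638-.04*(y+.01),y+.01,.315]]);t=a[1]-a[0];t/=np.linalg.norm(t);nn=np.array([-t[1],t[0]])
        s=np.arange(-9,9.01,.25)
        pts=p+s[:,None]*nn; val=np.mean([cv2.remap(g.astype(np.float32),(pts[:,0]+k*t[0]).astype(np.float32),(pts[:,1]+k*t[1]).astype(np.float32),cv2.INTER_LINEAR).ravel() for k in(-2,-1,0,1,2)],0)
        gr=np.gradient(val); i,j=gr.argmax(),gr.argmin(); q=R.T@(np.array([.638-.04*y,y,.315])-e)
        mmpp=-q[2]/K[0,0]*1000
        print(n,y,'edges px',s[i],s[j],'center off mm',round((s[i]+s[j])/2*mmpp,1),'width mm',round(abs(s[i]-s[j])*mmpp,1),'n',nn.round(2))
E
```

```text
t3.25 tcp [ 0.3978 -0.1911  0.222 ] rot [-89.98   0.1    2.1 ] F [ 0.4 -0.5 -0.2] w 0.0074
top -0.15 edges px 7.0 2.0 center off mm 12.1 width mm 13.4 n [-0.04 -1.  ]
top -0.1 edges px 8.0 1.75 center off mm 13.1 width mm 16.8 n [-0.04 -1.  ]
top -0.05 edges px 9.0 1.75 center off mm 14.4 width mm 19.4 n [-0.04 -1.  ]
top 0.022 edges px -3.0 1.75 center off mm -1.7 width mm 12.7 n [-0.04 -1.  ]
top 0.1 edges px -2.75 2.25 center off mm -0.7 width mm 13.4 n [-0.04 -1.  ]
top 0.14 edges px -3.25 0.75 center off mm -3.3 width mm 10.7 n [-0.04 -1.  ]
scene -0.15 edges px -3.25 2.25 center off mm -1.2 width mm 12.7 n [0.43 0.91]
scene -0.1 edges px -3.25 2.25 center off mm -1.2 width mm 13.1 n [0.43 0.91]
scene -0.05 edges px -3.25 2.0 center off mm -1.5 width mm 12.9 n [0.43 0.91]
scene 0.022 edges px -3.0 5.75 center off mm 3.5 width mm 22.4 n [0.43 0.91]
scene 0.1 edges px -3.0 2.0 center off mm -1.3 width mm 13.3 n [0.43 0.91]
scene 0.14 edges px -2.75 2.0 center off mm -1.0 width mm 12.9 n [0.43 0.91]
```

View pics/c7.png

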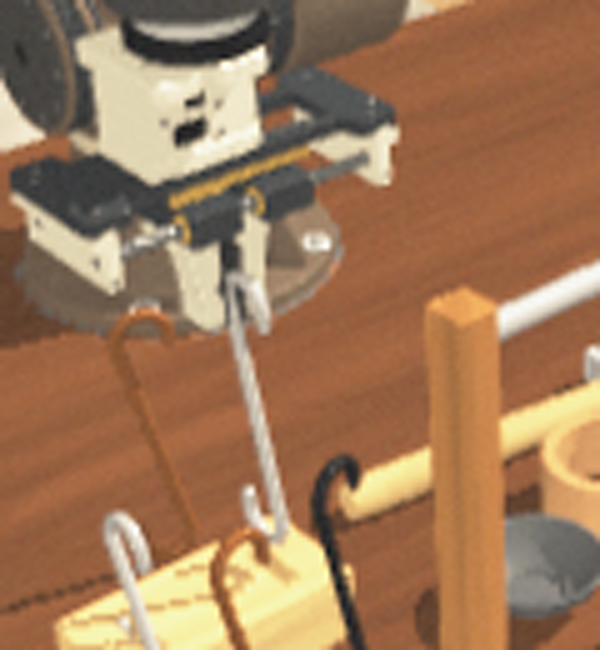

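apply_moves(deltas=[{"tx":0,"ty":-0.03,"tz":0,"turn":0,"gripper":0.004},{"tx":0,"ty":-0.065,"tz":0,"turn":0,"gripper":0.004},{"tx":0,"ty":-0.105,"tz":0,"turn":0,"gripper":0.004},{"tx":0,"ty":-0.145,"tz":0,"turn":0,"gripper":0.004},{"tx":0,"ty":-0.168,"tz":0,"turn":0,"gripper":0.004}], newtons=35)

```text
time_s: 3.8
tcp_pos: [0.3987, -0.1915, 0.3936]
eef_rot: [-90.1, -0.2, 2.1]
contact_force: [0.5, 0.6, -1.1]
gripper_width: 0.007
```

```bash
python3 - <<'E'
from h import *
go(.585,.019,.39,2.3)
E
```

```text
t3.80 tcp [ 0.3987 -0.1915  0.3936] rot [-90.06  -0.23   2.11] F [ 0.5  0.6 -1.1] w 0.0070
tx 0.1939 ty 0.0042 tz 0.2035 turn -0.0033
```

apply_moves(deltas=[{"tx":0.02,"ty":0,"tz":0.021,"turn":0,"gripper":0.004},{"tx":0.05,"ty":0,"tz":0.052,"turn":0,"gripper":0.004},{"tx":0.08,"ty":0,"tz":0.084,"turn":0,"gripper":0.004},{"tx":0.112,"ty":0,"tz":0.117,"turn":0,"gripper":0.004},{"tx":0.142,"ty":0,"tz":0.15,"turn":-0.003,"gripper":0.004}])

```text
time_s: 4.3
tcp_pos: [0.5355, -0.0346, 0.3903]
eef_rot: [-90.0, -0.0, 2.3]
contact_force: [0.4, -0.3, 0.1]
gripper_width: 0.007
```

apply_moves(deltas=[{"tx":0.02,"ty":0,"tz":0.02,"turn":0,"gripper":0.004},{"tx":0.037,"ty":0,"tz":0.038,"turn":0,"gripper":0.004},{"tx":0.047,"ty":0,"tz":0.049,"turn":0,"gripper":0.004},{"tx":0.05,"ty":0.002,"tz":0.052,"turn":0,"gripper":0.004},{"tx":0.05,"ty":0.002,"tz":0.052,"turn":0,"gripper":0.004}])

```text
time_s: 4.8
tcp_pos: [0.5824, 0.0179, 0.3872]
eef_rot: [-90.0, 0.1, 2.3]
contact_force: [0.3, -0.3, -0.9]
gripper_width: 0.007
```

```bash
python3 - <<'E'
from h import *
go(.6117,.019,.385,2.3)
for n in('scene','top'): snap(n,n+'6')
crop('scene6',220,90,130,130,5,'c8');crop('top6',240,140,110,90,6,'c9')
W=cloud('scene','scene6')
# hook points
tc=r.get_state()['tcp_pos']
for z in np.arange(.235,.41,.015):
    m=(abs(W[...,2]-z)<.0075)&(abs(W[...,0]-tc[0]-.02)<.045)&(abs(W[...,1]-tc[1])<.012)
    q=W[m]; 
    if len(q): print('z%.3f'%z,len(q),'x',q[:,0].min().round(4),q[:,0].max().round(4),'y',q[:,1].mean().round(4))
E
```

```text
t4.80 tcp [0.5824 0.0179 0.3872] rot [-9.001e+01  6.000e-02  2.290e+00] F [ 0.3 -0.3 -0.9] w 0.0070
tx 0.0293 ty 0.0022 tz -0.0001 turn -0.0001
z0.235 39 x 0.5862 0.6212 y 0.0167
z0.250 24 x 0.5851 0.6227 y 0.0167
z0.265 17 x 0.6103 0.6197 y 0.0162
z0.280 5 x 0.6115 0.6169 y 0.016
z0.310 27 x 0.5996 0.6449 y 0.0172
z0.325 38 x 0.5956 0.6456 y 0.0169
z0.340 18 x 0.5912 0.6031 y 0.0157
z0.355 18 x 0.59 0.6 y 0.0163
z0.370 28 x 0.5854 0.6187 y 0.0177
z0.385 55 x 0.5875 0.6232 y 0.0176
z0.400 59 x 0.5859 0.6197 y 0.0166
```

View pics/c8.png

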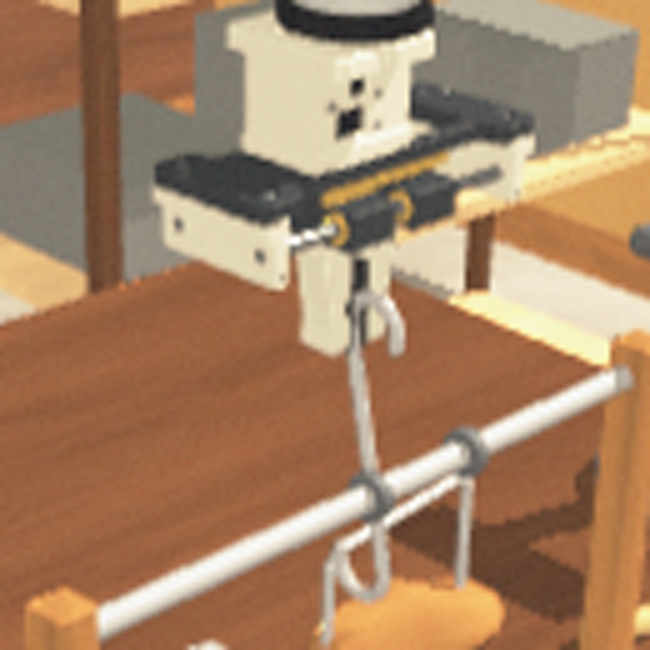

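View pics/c9.png

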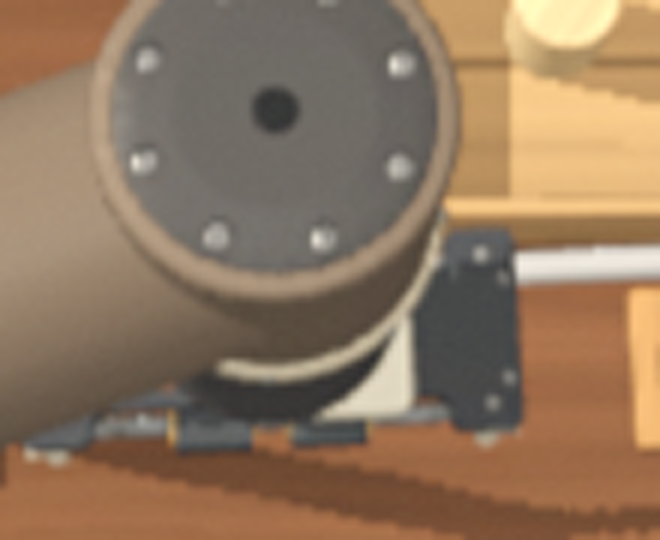

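apply_moves(deltas=[{"tx":0.01,"ty":0,"tz":0,"turn":0,"gripper":0.004},{"tx":0.022,"ty":0,"tz":0.001,"turn":0,"gripper":0.004},{"tx":0.029,"ty":0.005,"tz":0.001,"turn":0,"gripper":0.004},{"tx":0.029,"ty":0.02,"tz":0.001,"turn":0,"gripper":0.004},{"tx":0.029,"ty":0.02,"tz":0.001,"turn":0,"gripper":0.004}])

```text
time_s: 5.4
tcp_pos: [0.6115, 0.02, 0.3649]
eef_rot: [-90.0, 0.2, 2.2]
contact_force: [-0.6, 0.4, -1.3]
gripper_width: 0.007
```

```bash
python3 - <<'E'
from h import *
go(.6115,.019,.335,2.3)
for n in('scene','top'): snap(n,n+'7')
crop('scene7',240,100,110,120,5,'c10')
W=cloud('scene','scene7')
# bar near-surface pts vs hook pts along crosses: use local bar x at collar gap y
m=(W[...,2]>.3)&(W[...,2]<.33)&(abs(W[...,0]-.64)<.03)&(((W[...,1]>-.12)&(W[...,1]<-.03))|((W[...,1]>.08)&(W[...,1]<.14)))
q=W[m];print(np.polyfit(q[:,1],q[:,0],1))
E
```

```text
t5.40 tcp [0.6115 0.02   0.3649] rot [-90.01   0.22   2.24] F [-0.6  0.4 -1.3] w 0.0070
tx 0.0001 ty 0.0299 tz -0.0010 turn -0.0010
[-0.04128665  0.64164225]
```

View pics/c10.png

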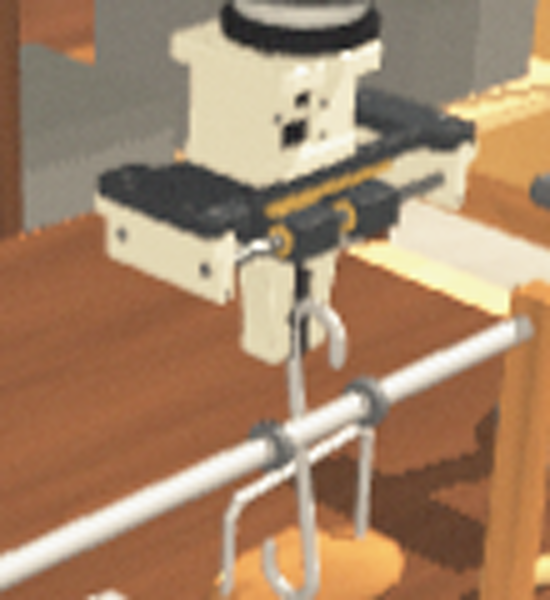

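```bash
cat >> h.py <<'E'
def hookpts(org,yaw,pitch=0):
    a=np.linspace(0,np.pi,30)
    up=np.c_[16*np.cos(a),0*a,70+16*np.sin(a)]; up=np.r_[[[16,0,60]],up]
    lo=np.c_[16*np.cos(-a),0*a,-70+16*np.sin(-a)]; lo=np.r_[lo,[[-16,0,-60]]]
    P=np.r_[up,lo]/1000
    return P@Ro.from_euler('xyz',[0,pitch,yaw],degrees=True).as_matrix().T+np.array(org)
def overlay(n,f,org,yaw,pitch,x,y,w,h,s,o):
    im=cv2.imread('pics/'+f+'.png')[y:y+h,x:x+w]; im=cv2.resize(im,None,fx=s,fy=s,interpolation=cv2.INTER_CUBIC)
    q=(proj(n,hookpts(org,yaw,pitch))+.5-[x,y])*s
    cv2.polylines(im,[q.round().astype(np.int32)],False,(0,0,255),1); cv2.imwrite('pics/'+o+'.png',im)
E
python3 - <<'E'
from h import *
s=st();t=s['tcp_pos']
overlay('scene','scene7',[t[0]+.021,t[1]+.0008,t[2]-.072],2.3,0,265,150,60,80,8,'o1')
st6=[.5824,.0179,.3872]
overlay('scene','scene6',[st6[0]+.021,st6[1]+.0008,st6[2]-.072],2.3,0,265,140,60,80,8,'o0')
a=cv2.imread('pics/o0.png');b=cv2.imread('pics/o1.png');cv2.imwrite('pics/o.png',cv2.resize(np.hstack([a,b]),(800,533)))
E
```

```text
t5.50 tcp [0.612  0.0199 0.3673] rot [-9.003e+01  4.000e-02  2.270e+00] F [-1.   0.4 -0.4] w 0.0069
```

View pics/o.png

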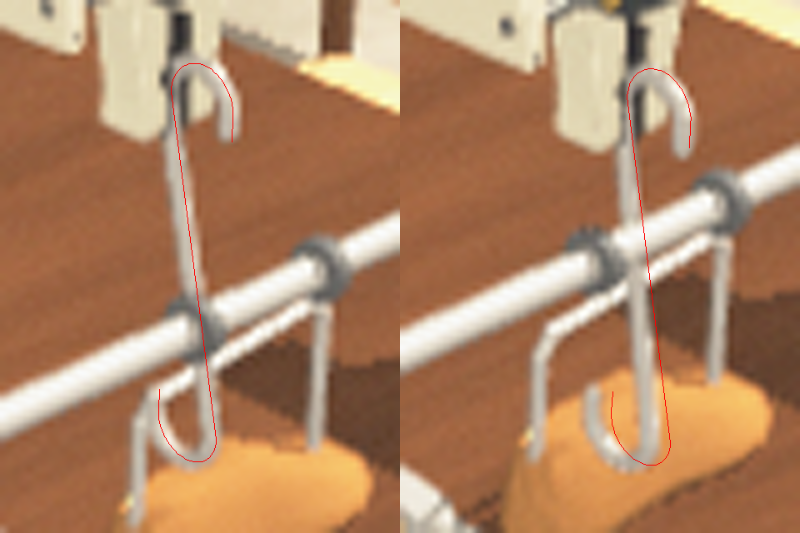

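apply_moves(deltas=[{"tx":0,"ty":0.01,"tz":-0.001,"turn":0,"gripper":0.004},{"tx":0,"ty":0.02,"tz":-0.001,"turn":0,"gripper":0.004},{"tx":0,"ty":0.028,"tz":-0.001,"turn":0,"gripper":0.004},{"tx":0,"ty":0.028,"tz":-0.001,"turn":0,"gripper":0.004}])

```text
time_s: 5.9
tcp_pos: [0.611, 0.019, 0.3379]
eef_rot: [-90.0, 0.1, 2.3]
contact_force: [-0.4, 0.5, -1.5]
gripper_width: 0.0072
```

```bash
python3 - <<'E'
from h import *
snap('scene','scene8')
s=st();t=s['tcp_pos']
# rotate about the grip point: grip at hook (-.021+? , z +.072): 
g=np.array([-.015,0,.065])
ims=[]
for p in(0,3,5):
    org=np.array([t[0]+.021,t[1]+.0008,t[2]-.072])
    Rz=Ro.from_euler('xyz',[0,0,2.3],degrees=True).as_matrix();Rp=Ro.from_euler('xyz',[0,p,2.3],degrees=True).as_matrix()
    o2=org+Rz@g-Rp@g
    overlay('scene','scene8',o2,2.3,p,265,150,60,85,8,'t'); ims.append(cv2.imread('pics/t.png'))
cv2.imwrite('pics/o2.png',cv2.resize(np.hstack(ims),(800,378)))
E
```

```text
t5.95 tcp [0.6113 0.019  0.3388] rot [-9.002e+01  8.000e-02  2.280e+00] F [ 0.7  0.3 -0.9] w 0.0070
```

View pics/o2.png

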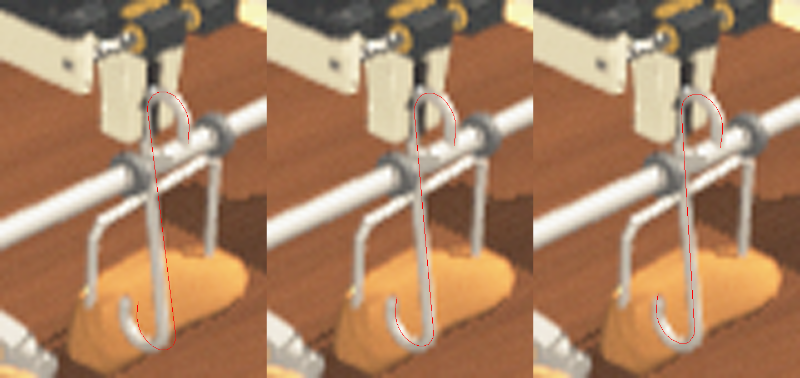

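apply_moves(deltas=[{"tx":0.001,"ty":0.004,"tz":0,"turn":0,"gripper":0.004},{"tx":0.001,"ty":0.009,"tz":0,"turn":0,"gripper":0.004},{"tx":0.001,"ty":0.014,"tz":0,"turn":0,"gripper":0.004},{"tx":0.001,"ty":0.014,"tz":0,"turn":0,"gripper":0.004}])

```text
time_s: 6.35
tcp_pos: [0.6125, 0.0192, 0.3247]
eef_rot: [-90.0, 0.1, 2.3]
contact_force: [0.8, 0.8, -1.8]
gripper_width: 0.007
```

```bash
python3 - <<'E'
from h import *
snap('scene','scene9');s=st()
crop('scene9',255,140,85,95,6,'c11')
E
```

```text
t6.40 tcp [0.6126 0.0191 0.3252] rot [-9.001e+01  4.000e-02  2.280e+00] F [ 0.2  0.1 -1.3] w 0.0072
```

View pics/c11.png

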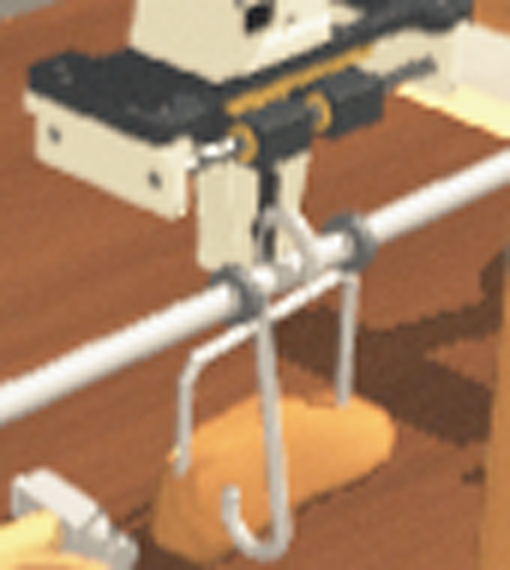

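apply_moves(deltas=[{"tx":0,"ty":0.004,"tz":0,"turn":0,"gripper":0.004},{"tx":0,"ty":0.008,"tz":0,"turn":0,"gripper":0.004},{"tx":0,"ty":0.011,"tz":0,"turn":0,"gripper":0.004},{"tx":0,"ty":0.011,"tz":0,"turn":0,"gripper":0.004}])

```text
time_s: 6.8
tcp_pos: [0.6133, 0.0191, 0.3148]
eef_rot: [-90.0, -0.1, 2.3]
contact_force: [3.8, -0.6, -1.1]
gripper_width: 0.0071
```

```bash
python3 - <<'E'
from h import *
snap('scene','scene10');s=st()
crop('scene10',255,140,85,95,6,'c12')
E
```

```text
t6.85 tcp [0.6132 0.0192 0.3148] rot [-9.00e+01 -8.00e-02  2.28e+00] F [ 4.2 -0.4 -1.2] w 0.0072
```

View pics/c12.png

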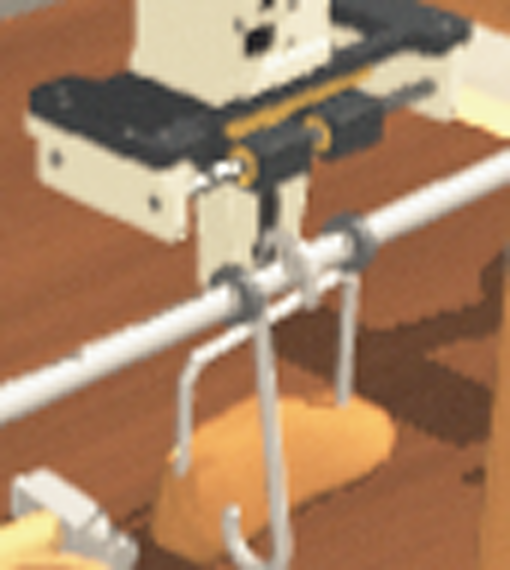

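apply_moves(deltas=[{"tx":0.002,"ty":0,"tz":0,"turn":0,"gripper":0.004},{"tx":0.0025,"ty":0.001,"tz":0,"turn":0,"gripper":0.004},{"tx":0.0025,"ty":0.002,"tz":0,"turn":0,"gripper":0.004}])

```text
time_s: 7.15
tcp_pos: [0.6152, 0.0191, 0.313]
eef_rot: [-90.0, -0.0, 2.3]
contact_force: [-1.0, 0.6, 5.1]
gripper_width: 0.0072
```

```bash
python3 - <<'E'
from h import *
st()
E
```

```text
t7.15 tcp [0.6152 0.0191 0.313 ] rot [-9.001e+01 -1.000e-02  2.280e+00] F [-1.   0.6  5.1] w 0.0072
```

apply_moves(deltas=[{"tx":0,"ty":0,"tz":0,"turn":0,"gripper":0.009},{"tx":0,"ty":0,"tz":0,"turn":0,"gripper":0.011},{"tx":0,"ty":0,"tz":0,"turn":0,"gripper":0.014},{"tx":0,"ty":0,"tz":0,"turn":0,"gripper":0.015},{"tx":0,"ty":0,"tz":0,"turn":0,"gripper":0.015}])

```text
time_s: 7.65
tcp_pos: [0.6151, 0.0192, 0.3125]
eef_rot: [-90.0, 0.0, 2.3]
contact_force: [-0.6, -0.5, 0.3]
gripper_width: 0.0148
```

```bash
python3 - <<'E'
from h import *
snap('scene','scene11');s=st()
crop('scene11',255,140,85,95,6,'c13')
E
```

```text
t7.70 tcp [0.6151 0.0192 0.3126] rot [-9.00e+01  1.00e-02  2.28e+00] F [-0.9  0.3 -0.8] w 0.0151
```

View pics/c13.png

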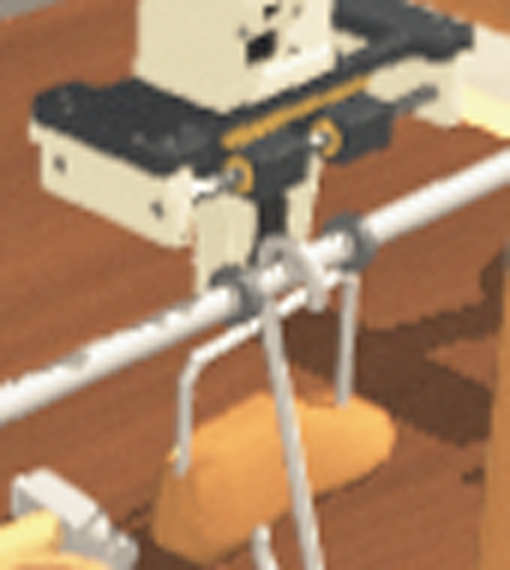

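apply_moves(deltas=[{"tx":-0.01,"ty":0,"tz":0,"turn":0,"gripper":0.016},{"tx":-0.025,"ty":0,"tz":0,"turn":0,"gripper":0.016},{"tx":-0.045,"ty":0,"tz":0,"turn":0,"gripper":0.016},{"tx":-0.07,"ty":0,"tz":0,"turn":0,"gripper":0.016},{"tx":-0.1,"ty":0,"tz":0,"turn":0,"gripper":0.02}])

```text
time_s: 8.2
tcp_pos: [0.514, 0.015, 0.3123]
eef_rot: [-90.0, 0.0, 2.3]
contact_force: [-0.6, -0.1, 0.8]
gripper_width: 0.0184
```

```bash
python3 - <<'E'
from h import *
for n in('scene','top'): snap(n,n+'12')
s=st()
crop('scene12',255,140,85,110,6,'c14');crop('top12',240,140,110,90,6,'c15')
W=cloud('top','top0')
m=(abs(W[...,0]-.42)<.12)&(abs(W[...,1]-.24)<.2)&(W[...,2]>.02); 
for z0,z1 in((.02,.04),(.04,.06),(.06,.075)):
    k=m&(W[...,2]>z0)&(W[...,2]<z1)&(abs(W[...,0]-.418)<.06)&(W[...,1]>.13)&(W[...,1]<.36); print(z0,W[k].min(0).round(3),W[k].max(0).round(3))
E
```

```text
t8.30 tcp [0.5121 0.0148 0.3136] rot [-8.994e+01 -6.000e-02  2.300e+00] F [ 0.1 -0.1  1.1] w 0.0199
0.02 [0.359 0.13  0.02 ] [0.451 0.346 0.04 ]
0.04 [0.389 0.154 0.04 ] [0.447 0.315 0.06 ]
0.06 [0.402 0.162 0.06 ] [0.44  0.258 0.073]
```

View pics/c14.png

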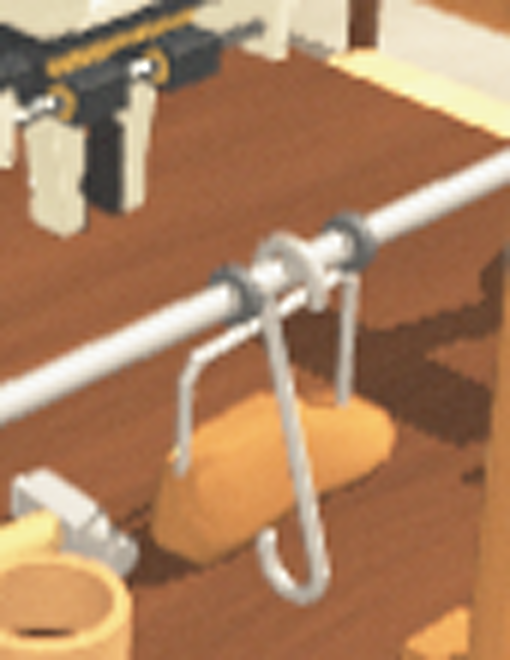

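View pics/c15.png

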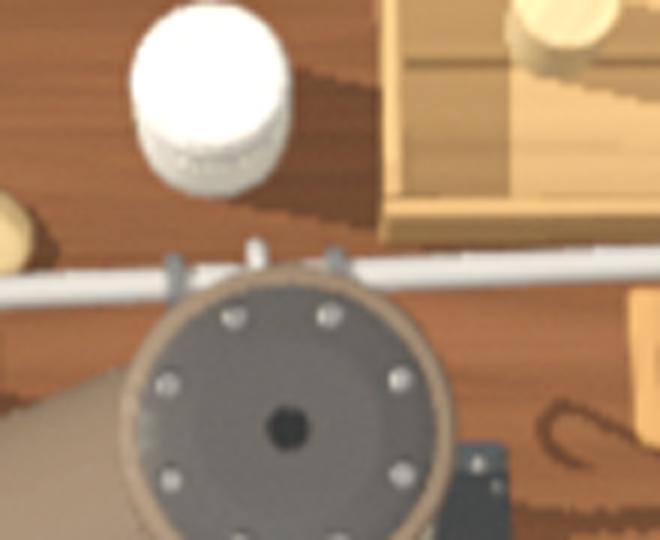

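```bash
python3 - <<'E'
from h import *
go(.430,.1632,.25,98)
E
```

```text
t8.30 tcp [0.5121 0.0148 0.3136] rot [-8.994e+01 -6.000e-02  2.300e+00] F [ 0.1 -0.1  1.1] w 0.0199
tx -0.0761 ty 0.0636 tz 0.1515 turn -1.6703
```

apply_moves(deltas=[{"tx":-0.02,"ty":0,"tz":0.01,"turn":-0.14,"gripper":0.04},{"tx":-0.04,"ty":0,"tz":0.025,"turn":-0.28,"gripper":0.04},{"tx":-0.06,"ty":0,"tz":0.05,"turn":-0.42,"gripper":0.04},{"tx":-0.07,"ty":0,"tz":0.075,"turn":-0.56,"gripper":0.04},{"tx":-0.076,"ty":0,"tz":0.1,"turn":-0.7,"gripper":0.04}])

```text
time_s: 8.8
tcp_pos: [0.4343, 0.1126, 0.3132]
eef_rot: [-90.0, -0.1, 42.7]
contact_force: [0.4, 1.1, 0.3]
gripper_width: 0.0398
```

```bash
python3 - <<'E'
from h import *
go(.430,.1632,.25,98)
E
```

```text
t8.80 tcp [0.4343 0.1126 0.3132] rot [-9.000e+01 -8.000e-02  4.272e+01] F [0.4 1.1 0.3] w 0.0398
tx 0.0311 ty 0.0632 tz 0.0400 turn -0.9649
```

apply_moves(deltas=[{"tx":0.006,"ty":0.01,"tz":0.008,"turn":-0.14,"gripper":0.04},{"tx":0.012,"ty":0.02,"tz":0.016,"turn":-0.28,"gripper":0.04},{"tx":0.02,"ty":0.03,"tz":0.025,"turn":-0.42,"gripper":0.04},{"tx":0.026,"ty":0.04,"tz":0.033,"turn":-0.56,"gripper":0.04},{"tx":0.031,"ty":0.05,"tz":0.04,"turn":-0.7,"gripper":0.04}])

```text
time_s: 9.3
tcp_pos: [0.4311, 0.163, 0.2624]
eef_rot: [-90.0, -0.0, 82.8]
contact_force: [0.1, -0.3, 0.1]
gripper_width: 0.0396
```

```bash
python3 - <<'E'
from h import *
go(.430,.1632,.22,98)
E
```

```text
t9.30 tcp [0.4311 0.163  0.2624] rot [-9.002e+01 -2.000e-02  8.284e+01] F [ 0.1 -0.3  0.1] w 0.0396
tx 0.0000 ty 0.0424 tz 0.0011 turn -0.2646
```

apply_moves(deltas=[{"tx":0,"ty":0.01,"tz":0.001,"turn":-0.13,"gripper":0.036},{"tx":0,"ty":0.03,"tz":0.001,"turn":-0.265,"gripper":0.036},{"tx":0,"ty":0.06,"tz":0.001,"turn":-0.265,"gripper":0.036},{"tx":0,"ty":0.085,"tz":0.001,"turn":-0.265,"gripper":0.036},{"tx":0,"ty":0.085,"tz":0.001,"turn":-0.265,"gripper":0.036}])

```text
time_s: 9.8
tcp_pos: [0.4284, 0.1613, 0.1749]
eef_rot: [-89.7, 0.2, 97.6]
contact_force: [0.0, 0.2, 0.7]
gripper_width: 0.0361
```

```bash
python3 - <<'E'
from h import *
go(.430,.1632,.104,98)
for n in('scene','top'): snap(n,n+'13')
crop('scene13',240,120,110,125,5,'c16');crop('top13',170,220,110,90,6,'c17')
E
```

```text
t9.80 tcp [0.4284 0.1613 0.1749] rot [-89.72   0.16  97.65] F [0.  0.2 0.7] w 0.0361
tx 0.0018 ty 0.0709 tz -0.0021 turn -0.0062
```

View pics/c16.png

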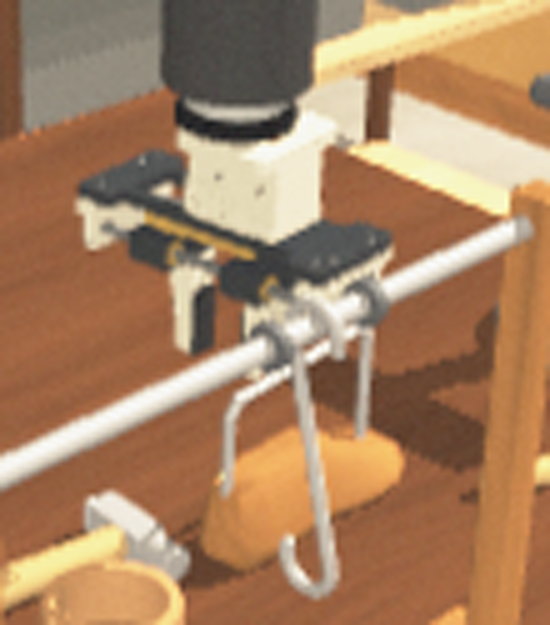

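View pics/c17.png

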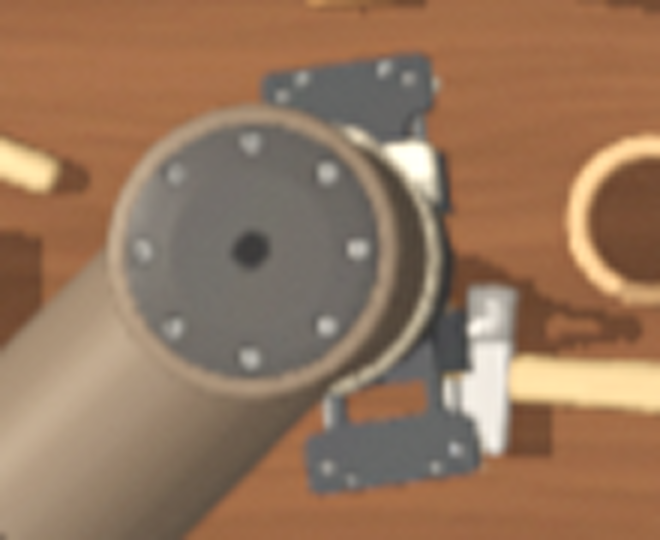

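apply_moves(deltas=[{"tx":0.001,"ty":0.025,"tz":-0.001,"turn":0,"gripper":0.036},{"tx":0.001,"ty":0.05,"tz":-0.001,"turn":0,"gripper":0.036},{"tx":0.001,"ty":0.069,"tz":-0.001,"turn":0,"gripper":0.036},{"tx":0.001,"ty":0.069,"tz":-0.001,"turn":0,"gripper":0.036}])

```text
time_s: 10.3
tcp_pos: [0.4308, 0.1635, 0.1082]
eef_rot: [-89.9, 0.1, 97.7]
contact_force: [0.1, -1.4, 0.1]
gripper_width: 0.0361
```

```bash
python3 - <<'E'
from h import *
go(.430,.1632,.104,98)
snap('scene','scene14')
crop('scene14',250,150,80,90,7,'c18')
E
```

```text
t10.30 tcp [0.4308 0.1635 0.1082] rot [-8.992e+01  6.000e-02  9.767e+01] F [ 0.1 -1.4  0.1] w 0.0361
tx -0.0002 ty 0.0042 tz 0.0008 turn -0.0058
```

View pics/c18.png

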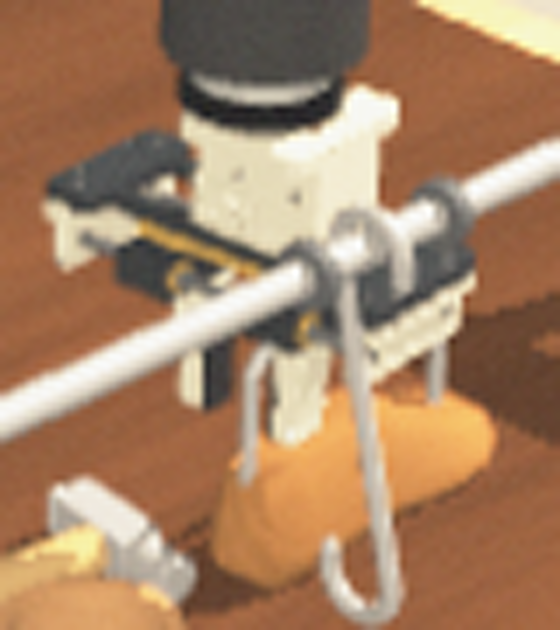

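apply_moves(deltas=[{"tx":0,"ty":0.003,"tz":0.001,"turn":0,"gripper":0.03},{"tx":0,"ty":0.003,"tz":0.001,"turn":0,"gripper":0.018},{"tx":0,"ty":0.003,"tz":0.001,"turn":0,"gripper":0.01},{"tx":0,"ty":0.003,"tz":0.001,"turn":0,"gripper":0.003},{"tx":0,"ty":0.003,"tz":0.001,"turn":0,"gripper":0.003}], newtons=60)

```text
time_s: 10.85
tcp_pos: [0.4303, 0.1639, 0.1062]
eef_rot: [-90.0, -0.0, 97.7]
contact_force: [-2.2, -0.8, 4.1]
gripper_width: 0.0066
```

apply_moves(deltas=[{"tx":0,"ty":0,"tz":0,"turn":0,"gripper":0.003},{"tx":0,"ty":0,"tz":0,"turn":0,"gripper":0.003}])

```text
time_s: 11.05
tcp_pos: [0.4303, 0.1639, 0.1061]
eef_rot: [-90.0, -0.0, 97.7]
contact_force: [-2.5, -0.7, 5.5]
gripper_width: 0.0071
```

```bash
python3 - <<'E'
from h import *
st()
for n in('scene','top'): snap(n,n+'15')
crop('scene15',250,150,80,90,7,'c19')
for n,f in(('top','top15'),('scene','scene15')):
    C=cloud(n,f)
    m=(C[...,2]>.117)&(C[...,2]<.135)&(C[...,0]>.36)&(C[...,0]<.47)&(C[...,1]>.2)&(C[...,1]<.36)
    q=C[m]
    if len(q)>5: print(n,len(q),np.polyfit(q[:,1],q[:,0],1),q.min(0).round(3),q.max(0).round(3))
E
```

```text
t11.05 tcp [0.4303 0.1639 0.1061] rot [-9.003e+01 -1.000e-02  9.769e+01] F [-2.5 -0.7  5.5] w 0.0071
```

View pics/c19.png

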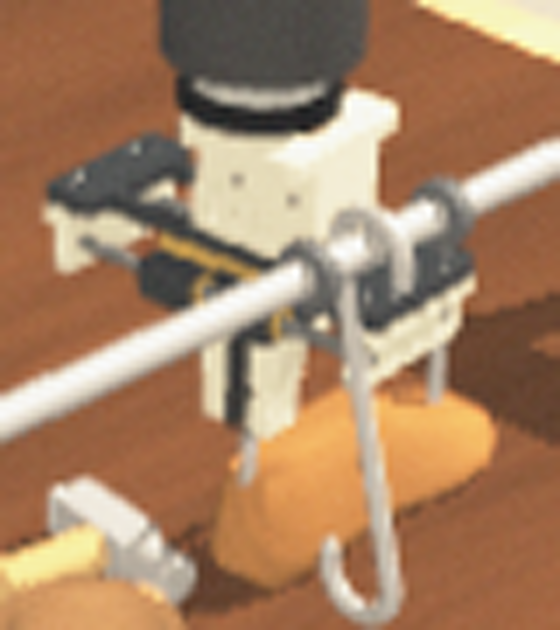

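```bash
python3 - <<'E'
from h import *
# yaw ~97.7: jaw along world x-ish. use s1 (yaw 2.1, tcp known) and scene15
for f,t,yaw in(('s1',[.3781,-.2381,.3394],2.1),('scene15',[.4303,.1639,.1061],97.7),('scene6',[.5824,.0179,.3872],2.3)):
    W=cloud('scene',f).reshape(-1,3); R=Ro.from_euler('z',yaw,degrees=True).as_matrix(); q=(W-t)@R
    print(f)
    for z in np.arange(.035,.22,.008):
        m=(abs(q[:,2]-z)<.004)&(abs(q[:,0])<.12)&(abs(q[:,1])<.12)
        if m.sum()>3: print('dz%.3f'%z,m.sum(),'toolx',np.percentile(q[m,0],[2,98]).round(3),'jaw',np.percentile(q[m,1],[2,98]).round(3))
E
```

```text
s1
dz0.035 57 toolx [-0.008  0.013] jaw [-0.048  0.044]
dz0.043 23 toolx [-0.009  0.014] jaw [-0.076  0.04 ]
dz0.051 119 toolx [-0.03  0.04] jaw [-0.09   0.083]
dz0.059 243 toolx [-0.03   0.041] jaw [-0.09   0.082]
dz0.067 257 toolx [-0.013  0.04 ] jaw [-0.09   0.081]
dz0.075 230 toolx [-0.029  0.04 ] jaw [-0.096  0.089]
dz0.083 270 toolx [-0.028  0.04 ] jaw [-0.098  0.087]
dz0.091 564 toolx [-0.035  0.039] jaw [-0.097  0.092]
dz0.099 131 toolx [-0.017  0.026] jaw [-0.052  0.014]
dz0.107 112 toolx [-0.021  0.024] jaw [-0.051  0.014]
dz0.115 98 toolx [-0.018  0.024] jaw [-0.052  0.013]
dz0.123 117 toolx [-0.018  0.025] jaw [-0.052  0.014]
dz0.131 73 toolx [-0.018  0.023] jaw [-0.052  0.014]
dz0.139 100 toolx [-0.029  0.042] jaw [-0.052  0.013]
dz0.147 214 toolx [-0.035  0.041] jaw [-0.052  0.012]
dz0.155 153 toolx [-0.018  0.038] jaw [-0.038  0.03 ]
dz0.163 92 toolx [-0.006  0.033] jaw [-0.032  0.02 ]
dz0.171 37 toolx [-0.001  0.045] jaw [-0.045  0.013]
dz0.179 136 toolx [-0.008  0.047] jaw [-0.047  0.033]
dz0.187 143 toolx [-0.006  0.046] jaw [-0.047  0.029]
dz0.195 145 toolx [-0.008
[... 2067 characters left out ...]
]
dz0.123 113 toolx [-0.02   0.024] jaw [-0.053  0.013]
dz0.131 75 toolx [-0.022  0.023] jaw [-0.053  0.011]
dz0.139 115 toolx [-0.035  0.04 ] jaw [-0.052  0.01 ]
dz0.147 212 toolx [-0.037  0.04 ] jaw [-0.052  0.009]
dz0.155 144 toolx [-0.024  0.037] jaw [-0.039  0.023]
dz0.163 94 toolx [-0.015  0.032] jaw [-0.034  0.014]
dz0.171 43 toolx [-0.007  0.044] jaw [-0.046  0.009]
dz0.179 133 toolx [-0.019  0.046] jaw [-0.047  0.016]
dz0.187 146 toolx [-0.021  0.046] jaw [-0.047  0.018]
dz0.195 137 toolx [-0.019  0.046] jaw [-0.047  0.022]
dz0.203 146 toolx [-0.024  0.046] jaw [-0.048  0.017]
dz0.211 145 toolx [-0.023  0.046] jaw [-0.047  0.02 ]
dz0.219 142 toolx [-0.02   0.046] jaw [-0.048  0.014]
```

apply_moves(deltas=[{"tx":0,"ty":-0.008,"tz":0,"turn":0,"gripper":0.003},{"tx":0,"ty":-0.02,"tz":0,"turn":0,"gripper":0.003},{"tx":0,"ty":-0.035,"tz":0,"turn":0,"gripper":0.003},{"tx":0,"ty":-0.05,"tz":0,"turn":0,"gripper":0.003},{"tx":0,"ty":-0.06,"tz":0,"turn":0,"gripper":0.003}])

```text
time_s: 11.65
tcp_pos: [0.4301, 0.1636, 0.1667]
eef_rot: [-90.0, -0.0, 97.7]
contact_force: [-0.1, -0.2, -3.0]
gripper_width: 0.007
```

```bash
python3 - <<'E'
from h import *
st()
for n in('scene','top'): snap(n,n+'16')
crop('scene16',250,130,80,90,7,'c20')
E
```

```text
t11.65 tcp [0.4301 0.1636 0.1667] rot [-9.001e+01 -1.000e-02  9.768e+01] F [-0.1 -0.2 -3. ] w 0.0070
```

View pics/c20.png

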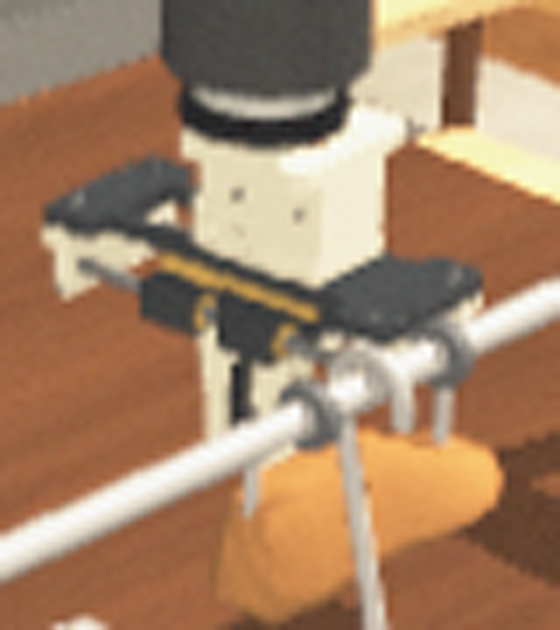

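```bash
python3 - <<'E'
from h import *
go(.47,-.041,.182,35)
W=cloud('scene','scene16'); 
m=(abs(W[...,0]-.637)<.06)&(abs(W[...,1]-.02)<.04)
for z in np.arange(.15,.34,.012):
    k=m&(abs(W[...,2]-z)<.006); q=W[k]
    if len(q): print('%.3f'%z,len(q),q[:,0].min().round(4),q[:,0].max().round(4),np.median(q[:,1]).round(4))
E
```

```text
t11.75 tcp [0.4306 0.1641 0.1669] rot [-9.011e+01 -7.000e-02  9.768e+01] F [-0.8 -0.7 -3. ] w 0.0072
tx -0.2085 ty -0.0154 tz -0.0117 turn 1.0940
0.150 9 0.6323 0.653 0.017
0.162 30 0.6245 0.6587 0.0167
0.174 23 0.6232 0.6587 0.0183
0.186 13 0.6478 0.6566 0.0176
0.198 12 0.645 0.6543 0.0186
0.210 15 0.6428 0.6511 0.0183
0.222 11 0.6418 0.6464 0.017
0.234 12 0.6379 0.6438 0.0174
0.246 16 0.632 0.6417 0.0173
0.258 12 0.6277 0.6385 0.0177
0.270 13 0.6283 0.6351 0.0165
0.282 13 0.6234 0.632 0.0169
0.294 7 0.624 0.6286 0.0163
0.306 44 0.6173 0.6554 0.0177
0.318 145 0.6201 0.6549 0.0178
0.330 39 0.628 0.6495 0.0169
```

apply_moves(deltas=[{"tx":-0.015,"ty":-0.005,"tz":0,"turn":0.05,"gripper":0.003},{"tx":-0.035,"ty":-0.012,"tz":-0.001,"turn":0.15,"gripper":0.003},{"tx":-0.06,"ty":-0.015,"tz":0,"turn":0.27,"gripper":0.003},{"tx":-0.085,"ty":-0.015,"tz":0.002,"turn":0.39,"gripper":0.003},{"tx":-0.11,"ty":-0.015,"tz":0.004,"turn":0.51,"gripper":0.003}])

```text
time_s: 12.25
tcp_pos: [0.4402, 0.0524, 0.1801]
eef_rot: [-89.9, 0.1, 68.1]
contact_force: [-0.0, 0.0, -2.4]
gripper_width: 0.0065
```

```bash
python3 - <<'E'
from h import *
go(.47,-.041,.182,35)
E
```

```text
t12.25 tcp [0.4402 0.0524 0.1801] rot [-8.994e+01  6.000e-02  6.808e+01] F [-0.   0.  -2.4] w 0.0065
tx -0.0755 ty -0.0019 tz -0.0626 turn 0.5773
```

apply_moves(deltas=[{"tx":-0.018,"ty":-0.001,"tz":-0.014,"turn":0.13,"gripper":0.003},{"tx":-0.037,"ty":-0.002,"tz":-0.03,"turn":0.27,"gripper":0.003},{"tx":-0.056,"ty":-0.002,"tz":-0.046,"turn":0.4,"gripper":0.003},{"tx":-0.07,"ty":-0.002,"tz":-0.058,"turn":0.51,"gripper":0.003},{"tx":-0.075,"ty":-0.002,"tz":-0.062,"turn":0.577,"gripper":0.003}])

```text
time_s: 12.75
tcp_pos: [0.4704, -0.0406, 0.1817]
eef_rot: [-90.0, 0.1, 34.9]
contact_force: [-0.6, 0.3, -2.2]
gripper_width: 0.0072
```

apply_moves(deltas=[{"tx":0,"ty":0,"tz":0,"turn":0,"gripper":0.003},{"tx":0,"ty":0,"tz":0,"turn":0,"gripper":0.003}])

```text
time_s: 12.95
tcp_pos: [0.4703, -0.0388, 0.1821]
eef_rot: [-90.0, 0.1, 35.4]
contact_force: [0.6, 0.6, -2.4]
gripper_width: 0.0067
```

```bash
python3 - <<'E'
from h import *
go(.51,-.041,.182,35)
for n in('scene','top'): snap(n,n+'17')
crop('scene17',230,120,110,125,5,'c21');crop('top17',230,140,120,100,6,'c22')
C=cloud('scene','scene17')
s=r.get_state()['tcp_pos']
# bail bar points: high within box ahead of the tcp
R=Ro.from_euler('z',35,degrees=True).as_matrix(); q=(C.reshape(-1,3)-s)@R
m=(q[:,0]>.03)&(q[:,0]<.17)&(abs(q[:,1])<.012)&(q[:,2]>-.02)&(q[:,2]<.04)
print(m.sum()); p=q[m]; print('z vs toolx',np.polyfit(p[:,0],p[:,2],1),'jaw',np.polyfit(p[:,0],p[:,1],1), p[:,0].min(),p[:,0].max())
E
```

```text
t12.95 tcp [ 0.4703 -0.0388  0.1821] rot [-8.996e+01  7.000e-02  3.542e+01] F [ 0.6  0.6 -2.4] w 0.0067
tx 0.0311 ty -0.0000 tz -0.0248 turn 0.0073
140
z vs toolx [-0.16379672  0.03010809] jaw [ 4.18497428e-05 -2.63052212e-03] 0.04190387502923889 0.15957627181832804
```

View pics/c21.png

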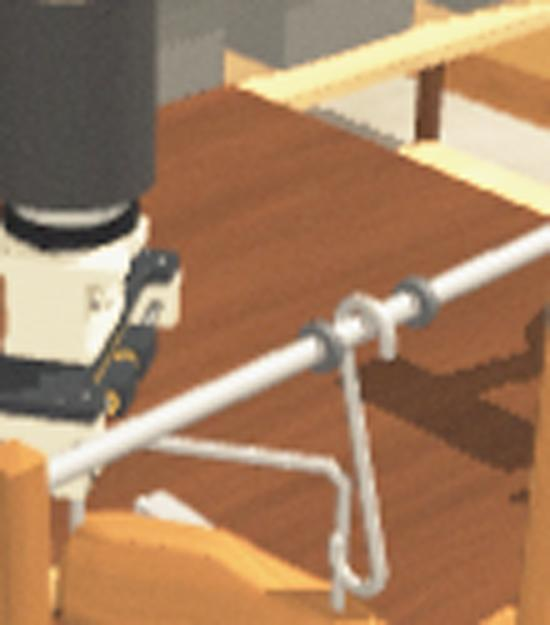

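View pics/c22.png

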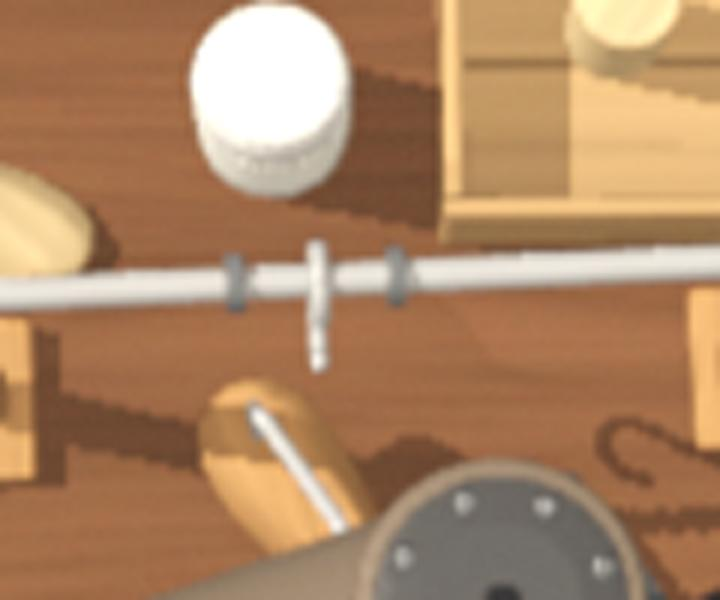

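```bash
python3 - <<'E'
from h import *
s=r.get_state()['tcp_pos'];R=Ro.from_euler('z',35.4,degrees=True).as_matrix()
for n in('scene','top'):
    C=cloud(n,n+'17'); q=(C.reshape(-1,3)-s)@R
    m=(q[:,0]>.03)&(q[:,0]<.142)&(abs(q[:,1])<.012)&(q[:,2]>-.005)&(q[:,2]<.04)
    p=q[m]; a=np.polyfit(p[:,0],p[:,2],1); k=abs(p[:,2]-np.polyval(a,p[:,0]))<.006;p=p[k]
    print(n,len(p),'z',np.polyfit(p[:,0],p[:,2],1),'jaw',np.polyfit(p[:,0],p[:,1],1),p[:,0].min(),p[:,0].max())
    m=(q[:,0]>.03)&(q[:,0]<.2)&(abs(q[:,1])<.012)&(q[:,2]>-.02)&(q[:,2]<.04); print('maxx',np.percentile(q[m,0],[95,100]))
E
```

```text
scene 95 z [-0.00759733  0.01742599] jaw [ 0.00112066 -0.00331971] 0.04187975967061939 0.1401464198854229
maxx [0.15755494 0.15956964]
top 55 z [-0.015641    0.02220355] jaw [-0.00175874  0.00065867] 0.0800858269419515 0.14079245516792502
maxx [0.15366747 0.15730578]
```

apply_moves(deltas=[{"tx":0.008,"ty":0,"tz":-0.006,"turn":0,"gripper":0.003},{"tx":0.018,"ty":0,"tz":-0.014,"turn":0.005,"gripper":0.003},{"tx":0.031,"ty":0,"tz":-0.025,"turn":0.007,"gripper":0.003},{"tx":0.038,"ty":0,"tz":-0.03,"turn":0.007,"gripper":0.003},{"tx":0.038,"ty":0,"tz":-0.03,"turn":0.007,"gripper":0.003}])

```text
time_s: 13.55
tcp_pos: [0.5207, -0.0406, 0.1822]
eef_rot: [-90.0, 0.0, 35.0]
contact_force: [-0.1, -0.1, -2.7]
gripper_width: 0.0063
```

```bash
python3 - <<'E'
from h import *
go(.5464,-.0416,.181,35)
for n in('scene','top'): snap(n,n+'18')
crop('scene18',230,120,110,125,5,'c21');crop('top18',230,140,120,100,6,'c22')
E
```

```text
t13.55 tcp [ 0.5207 -0.0406  0.1822] rot [-9.000e+01  3.000e-02  3.499e+01] F [-0.1 -0.1 -2.7] w 0.0063
tx 0.0205 ty 0.0012 tz -0.0155 turn -0.0001
```

View pics/c21.png

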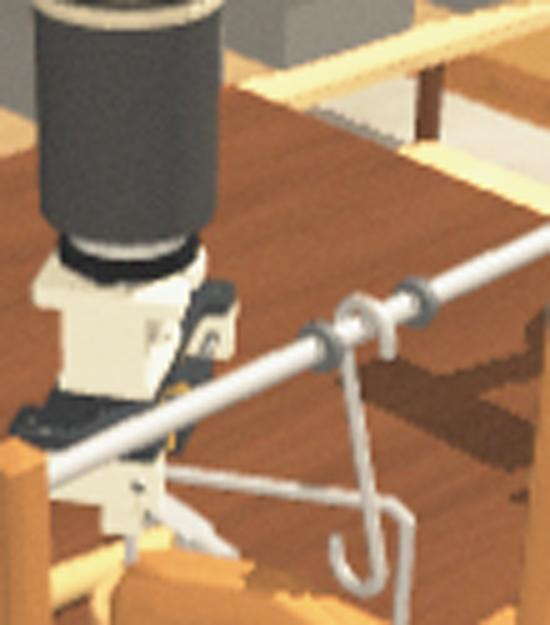

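View pics/c22.png

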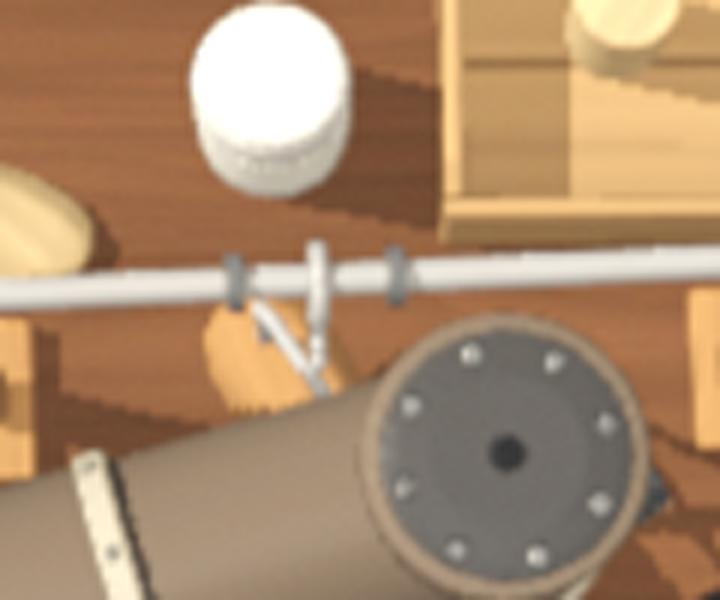

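apply_moves(deltas=[{"tx":0.006,"ty":0,"tz":-0.0045,"turn":0,"gripper":0.003},{"tx":0.013,"ty":0,"tz":-0.01,"turn":0,"gripper":0.003},{"tx":0.019,"ty":0,"tz":-0.0145,"turn":0,"gripper":0.003},{"tx":0.02,"ty":0,"tz":-0.015,"turn":0,"gripper":0.003},{"tx":0.02,"ty":0,"tz":-0.015,"turn":0,"gripper":0.003}])

```text
time_s: 14.15
tcp_pos: [0.5445, -0.0417, 0.1824]
eef_rot: [-90.0, 0.0, 35.0]
contact_force: [-0.6, -0.1, -2.4]
gripper_width: 0.0069
```

```bash
python3 - <<'E'
from h import *
go(.5464,-.0416,.181,35)
for n in('scene','top'): snap(n,n+'19')
crop('scene19',270,170,70,85,7,'c21');crop('top19',250,170,60,50,10,'c22')
E
```

```text
t14.15 tcp [ 0.5445 -0.0417  0.1824] rot [-8.999e+01  3.000e-02  3.498e+01] F [-0.6 -0.1 -2.4] w 0.0069
tx 0.0016 ty 0.0014 tz -0.0010 turn -0.0003
```

View pics/c21.png

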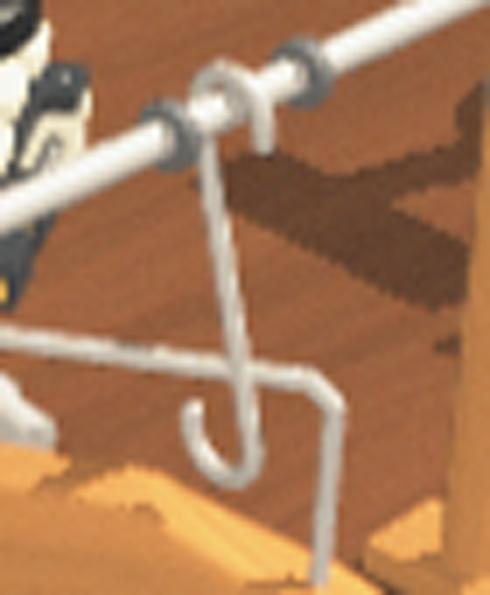

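View pics/c22.png

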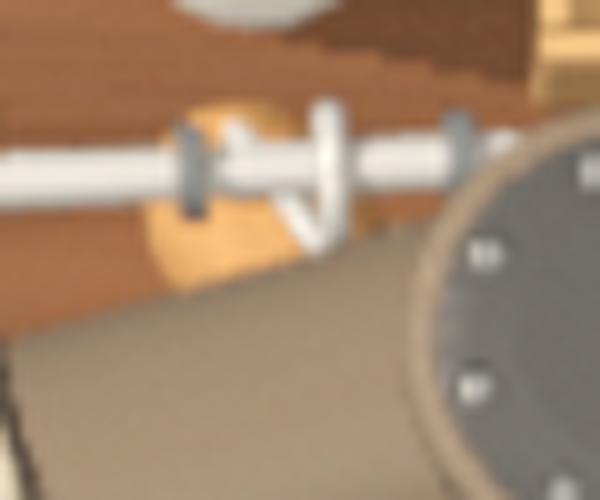

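```bash
python3 - <<'E'
from h import *
go(.5573,-.0562,.182,45)
E
```

```text
t14.25 tcp [ 0.544  -0.0417  0.1825] rot [-8.998e+01  3.000e-02  3.499e+01] F [-0.3  0.1 -3.6] w 0.0064
tx 0.0026 ty 0.0005 tz -0.0195 turn -0.1747
```

apply_moves(deltas=[{"tx":0.0005,"ty":0,"tz":-0.005,"turn":-0.044,"gripper":0.003},{"tx":0.001,"ty":0,"tz":-0.01,"turn":-0.088,"gripper":0.003},{"tx":0.002,"ty":0,"tz":-0.015,"turn":-0.132,"gripper":0.003},{"tx":0.0026,"ty":0,"tz":-0.0195,"turn":-0.175,"gripper":0.003},{"tx":0.0026,"ty":0,"tz":-0.0195,"turn":-0.175,"gripper":0.003}])

```text
time_s: 14.75
tcp_pos: [0.5576, -0.0564, 0.1827]
eef_rot: [-90.0, -0.0, 45.0]
contact_force: [-0.7, -0.0, -3.1]
gripper_width: 0.0069
```

```bash
python3 - <<'E'
from h import *
go(.5573,-.0562,.182,45)
for n in('scene','top'): snap(n,n+'20')
crop('scene20',270,170,70,85,7,'c21');crop('top20',250,170,60,50,10,'c22')
C=cloud('scene','scene20')
s=r.get_state();t=s['tcp_pos'];R=Ro.from_euler('z',s['eef_rot'][2],degrees=True).as_matrix();q=(C.reshape(-1,3)-t)@R
m=(q[:,0]>.03)&(q[:,0]<.143)&(abs(q[:,1])<.012)&(q[:,2]>.008)&(q[:,2]<.03)
p=q[m]; print(m.sum(),np.polyfit(p[:,0],p[:,1],1),np.polyfit(p[:,0],p[:,2],1))
# world x of bail at different y and hook pts
c=C.reshape(-1,3)[m]; k=np.polyfit(c[:,1],c[:,0],1); print('wire x at y .0175',np.polyval(k,.0175))
m=(abs(C[...,0]-.637)<.035)&(abs(C[...,1]-.018)<.006)
for z in np.arange(.156,.23,.006):
    kk=m&(abs(C[...,2]-z)<.003); 
    if kk.sum(): print('%.3f'%z,np.sort(C[kk][:,0]).round(4)[[0,-1]],kk.sum())
E
```

```text
t14.75 tcp [ 0.5576 -0.0564  0.1827] rot [-90.    -0.    45.04] F [-0.7 -0.  -3.1] w 0.0069
tx -0.0001 ty 0.0007 tz 0.0004 turn 0.0007
116 [-0.01213633 -0.00221361] [-0.00622975  0.01839745]
wire x at y .0175 0.6359457027737299
0.156 [0.628 0.652] 15
0.162 [0.6235 0.6591] 15
0.168 [0.6229 0.6604] 11
0.174 [0.6224 0.66  ] 13
0.180 [0.6241 0.6603] 9
0.186 [0.6515 0.6585] 7
0.192 [0.6515 0.6542] 4
0.198 [0.6253 0.6556] 17
0.204 [0.6263 0.6525] 13
0.210 [0.64   0.6518] 7
0.216 [0.647  0.6513] 6
0.222 [0.6414 0.6468] 9
0.228 [0.6417 0.6447] 5
```

View pics/c21.png

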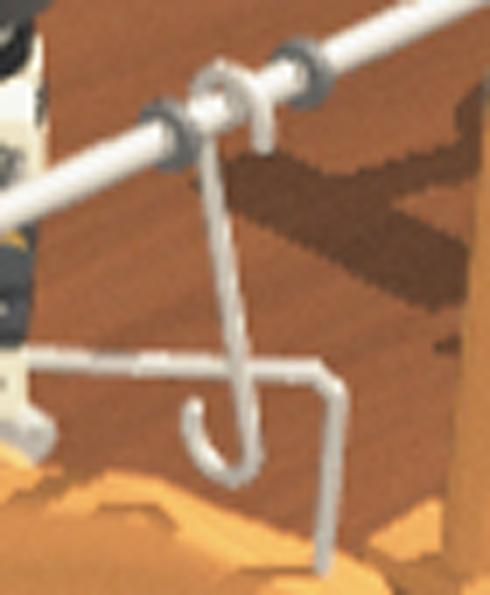

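View pics/c22.png

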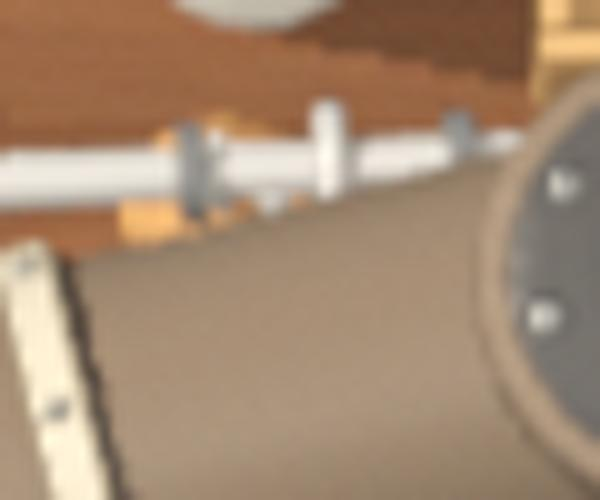

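apply_moves(deltas=[{"tx":0.0015,"ty":0,"tz":-0.0015,"turn":0,"gripper":0.003},{"tx":0.0028,"ty":0.002,"tz":-0.0028,"turn":0,"gripper":0.003},{"tx":0.0028,"ty":0.006,"tz":-0.0028,"turn":0,"gripper":0.003},{"tx":0.0028,"ty":0.01,"tz":-0.0028,"turn":0,"gripper":0.003},{"tx":0.0028,"ty":0.01,"tz":-0.0028,"turn":0,"gripper":0.003}])

```text
time_s: 15.35
tcp_pos: [0.561, -0.0561, 0.1717]
eef_rot: [-89.9, 0.1, 45.0]
contact_force: [-0.4, 0.6, -2.7]
gripper_width: 0.0068
```

```bash
python3 - <<'E'
from h import *
s=st()
snap('scene','scene21')
crop('scene21',280,200,50,50,12,'c21')
E
```

```text
t15.35 tcp [ 0.561  -0.0561  0.1717] rot [-8.994e+01  7.000e-02  4.501e+01] F [-0.4  0.6 -2.7] w 0.0068
```

View pics/c21.png

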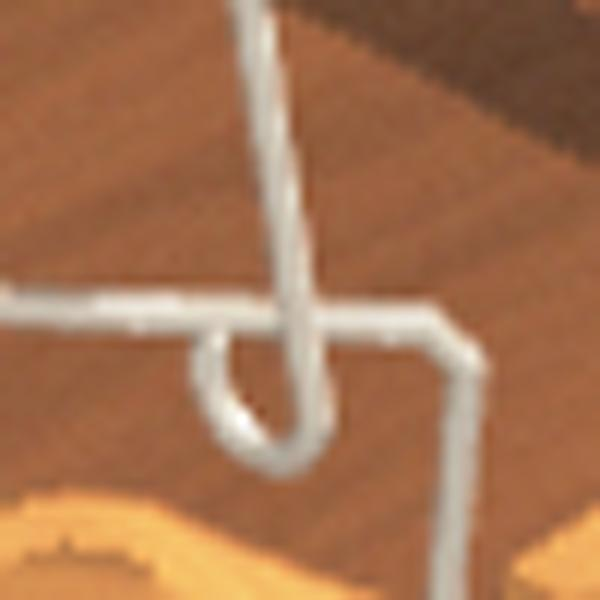

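apply_moves(deltas=[{"tx":0,"ty":0.004,"tz":0,"turn":0,"gripper":0.003},{"tx":0,"ty":0.008,"tz":0,"turn":0,"gripper":0.003},{"tx":0,"ty":0.012,"tz":0,"turn":0,"gripper":0.003},{"tx":0,"ty":0.012,"tz":0,"turn":0,"gripper":0.003}])

```text
time_s: 15.8
tcp_pos: [0.5611, -0.0562, 0.1598]
eef_rot: [-90.0, 0.1, 45.0]
contact_force: [-0.8, 0.2, -3.2]
gripper_width: 0.0067
```

```bash
python3 - <<'E'
from h import *
s=st()
snap('scene','scene22')
crop('scene22',280,180,60,70,9,'c21')
E
```

```text
t15.80 tcp [ 0.5611 -0.0562  0.1598] rot [-8.995e+01  6.000e-02  4.501e+01] F [-0.8  0.2 -3.2] w 0.0067
```

View pics/c21.png

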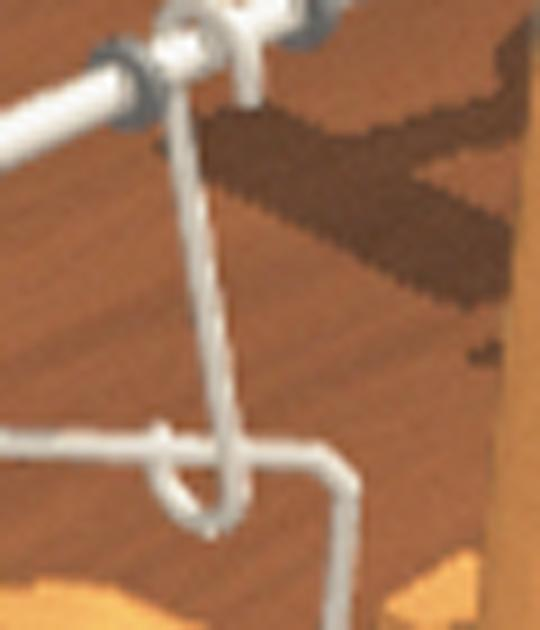

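apply_moves(deltas=[{"tx":0,"ty":0.004,"tz":0,"turn":0,"gripper":0.003},{"tx":0,"ty":0.008,"tz":0,"turn":0,"gripper":0.003},{"tx":0,"ty":0.0125,"tz":0,"turn":0,"gripper":0.003},{"tx":0,"ty":0.0125,"tz":0,"turn":0,"gripper":0.003}])

```text
time_s: 16.25
tcp_pos: [0.561, -0.0562, 0.1473]
eef_rot: [-89.9, 0.1, 45.0]
contact_force: [0.4, -0.1, -3.4]
gripper_width: 0.0066
```

```bash
python3 - <<'E'
from h import *
go(.5694,-.0225,.147,33)
snap('scene','scene23')
crop('scene23',280,180,60,70,9,'c21')
E
```

```text
t16.25 tcp [ 0.561  -0.0562  0.1473] rot [-8.995e+01  6.000e-02  4.501e+01] F [ 0.4 -0.1 -3.4] w 0.0066
tx 0.0297 ty 0.0002 tz 0.0179 turn 0.2097
```

View pics/c21.png

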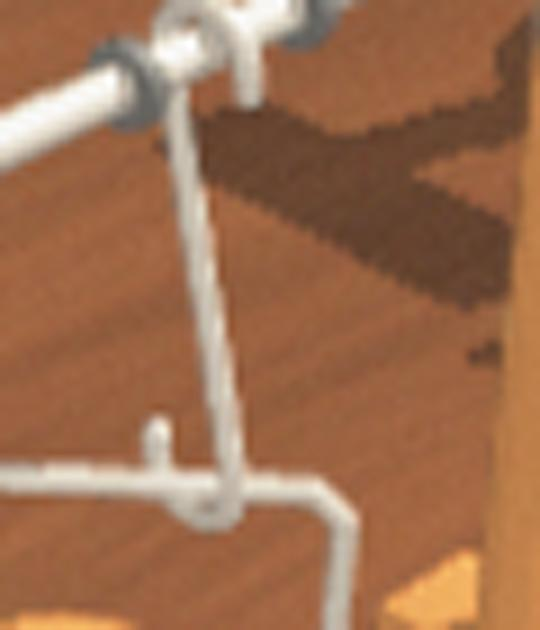

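apply_moves(deltas=[{"tx":0.003,"ty":0,"tz":0.0018,"turn":0.021,"gripper":0.003},{"tx":0.006,"ty":0,"tz":0.0036,"turn":0.042,"gripper":0.003},{"tx":0.01,"ty":0,"tz":0.006,"turn":0.07,"gripper":0.003},{"tx":0.014,"ty":0,"tz":0.0084,"turn":0.099,"gripper":0.003},{"tx":0.018,"ty":0,"tz":0.0108,"turn":0.127,"gripper":0.003}])

```text
time_s: 16.8
tcp_pos: [0.5669, -0.0353, 0.1483]
eef_rot: [-90.0, -0.0, 37.6]
contact_force: [-1.5, 0.3, -3.1]
gripper_width: 0.0067
```

```bash
python3 - <<'E'
from h import *
go(.5694,-.0225,.147,33)
snap('scene','scene24')
crop('scene24',260,150,80,100,6,'c21')
E
```

```text
t16.80 tcp [ 0.5669 -0.0353  0.1483] rot [-9.001e+01 -2.000e-02  3.762e+01] F [-1.5  0.3 -3.1] w 0.0067
tx 0.0098 ty 0.0014 tz 0.0086 turn 0.0807
```

View pics/c21.png

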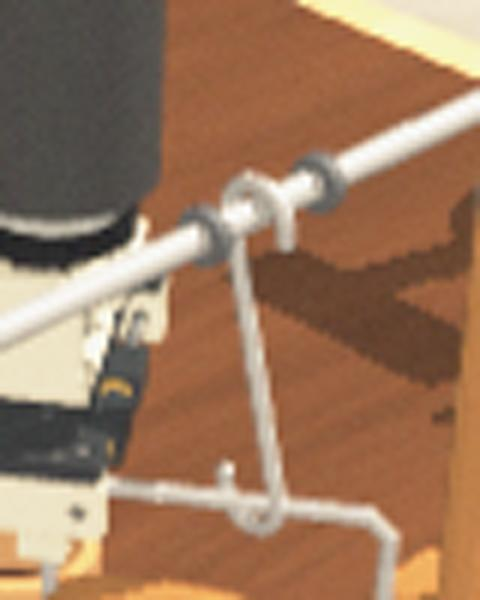

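apply_moves(deltas=[{"tx":0.003,"ty":0,"tz":0.0025,"turn":0.02,"gripper":0.003},{"tx":0.006,"ty":0,"tz":0.0052,"turn":0.045,"gripper":0.003},{"tx":0.0095,"ty":0.001,"tz":0.008,"turn":0.07,"gripper":0.003},{"tx":0.0095,"ty":0.001,"tz":0.008,"turn":0.08,"gripper":0.003}])

```text
time_s: 17.25
tcp_pos: [0.5694, -0.0231, 0.1471]
eef_rot: [-90.0, -0.0, 33.1]
contact_force: [0.0, -0.6, -3.7]
gripper_width: 0.0072
```

```bash
python3 - <<'E'
from h import *
go(.5694,-.0225,.147,33)
for n in('scene','top'): snap(n,n+'25')
crop('scene25',250,150,90,100,6,'c21');crop('top25',230,160,80,60,9,'c22')
C=cloud('scene','scene25')
s=r.get_state();t=s['tcp_pos'];R=Ro.from_euler('z',s['eef_rot'][2],degrees=True).as_matrix();q=(C.reshape(-1,3)-t)@R
m=(q[:,0]>.03)&(q[:,0]<.2)&(abs(q[:,1])<.015)&(q[:,2]>-.04)&(q[:,2]<.03)
p=q[m]; print('maxx',np.percentile(p[:,0],[90,95,99]))
b=p[(p[:,2]>.008)&(p[:,0]<.143)];print('z',np.polyfit(b[:,0],b[:,2],1))
m=(q[:,2]>.035)&(q[:,2]<.1)&(q[:,0]>.05)&(q[:,0]<.11)&(abs(q[:,1])<.03);print('hook toolx',np.median(q[m],0),m.sum())
for z in(.02,.03,.04,.05,.07,.09):
    k=(abs(q[:,2]-z)<.006)&(q[:,0]>.05)&(q[:,0]<.12)&(abs(q[:,1])<.03);
    if k.sum():print(z,k.sum(),np.median(q[k],0).round(4))
E
```

```text
t17.25 tcp [ 0.5694 -0.0231  0.1471] rot [-9.000e+01 -1.000e-02  3.312e+01] F [ 0.  -0.6 -3.7] w 0.0072
tx 0.0003 ty 0.0001 tz 0.0006 turn 0.0021
maxx [0.15682134 0.15854051 0.16020082]
z [-0.007134    0.01883924]
hook toolx [ 0.0899103  -0.0061389   0.06949163] 69
0.02 76 [ 0.0826 -0.0026  0.0184]
0.03 22 [ 0.0973 -0.0076  0.029 ]
0.04 12 [ 0.0971 -0.0101  0.0402]
0.05 11 [ 0.0954 -0.0073  0.0494]
0.07 14 [ 0.0897 -0.0055  0.0698]
0.09 14 [ 0.0848 -0.0028  0.092 ]
```

View pics/c21.png

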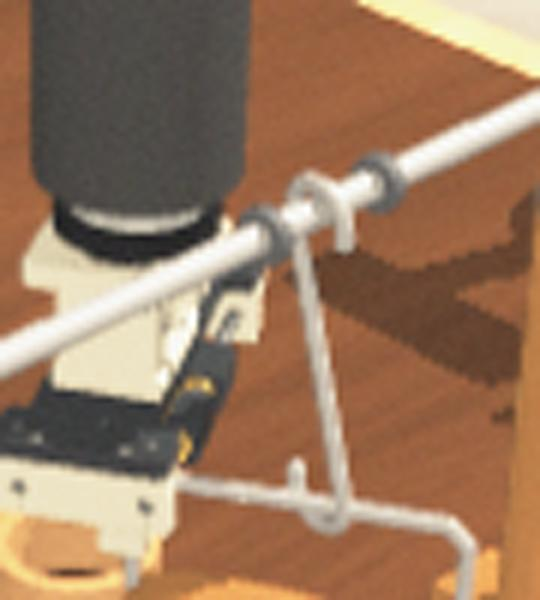

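View pics/c22.png

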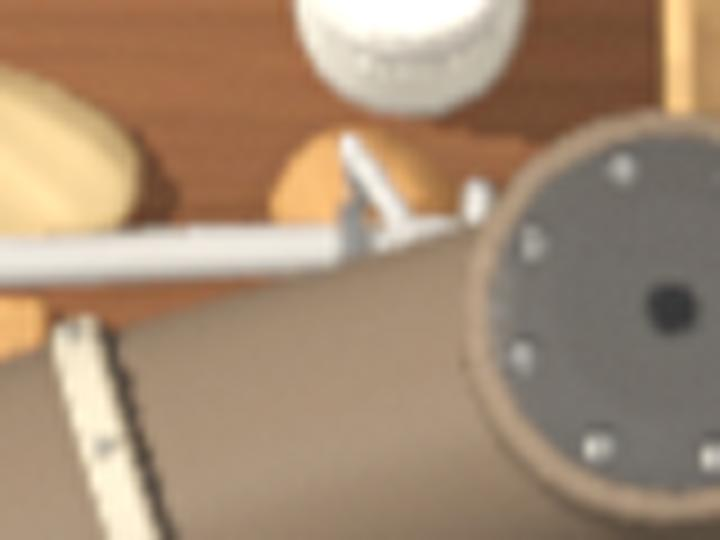

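```bash
python3 - <<'E'
from h import *
s=r.get_state();t=s['tcp_pos'];R=Ro.from_euler('z',s['eef_rot'][2],degrees=True).as_matrix()
im=cv2.imread('pics/scene25.png')[205:255,280:335];im=cv2.resize(im,None,fx=12,fy=12,interpolation=cv2.INTER_CUBIC)
for x in(.067,.077,.087,.145,.155):
    p=proj('scene',t+R@np.array([x,-.001,.0165]))[0]; print(x,p.round(1)); c=((p+.5-[280,205])*12).astype(int); cv2.circle(im,tuple(c.tolist()),4,(0,0,255),-1)
cv2.imwrite('pics/o3.png',im)
E
```

```text
0.067 [295.5 232.9]
0.077 [299.  233.5]
0.087 [302.6 234. ]
0.145 [323.7 237.4]
0.155 [327.4 237.9]
```

View pics/o3.png

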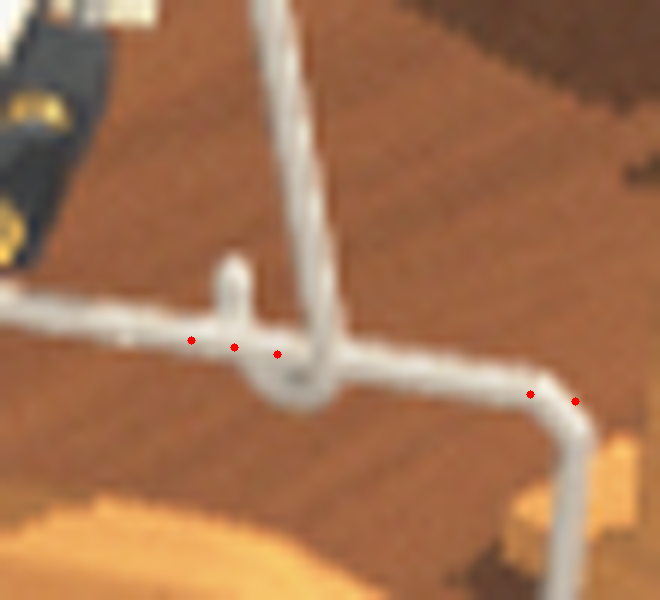

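```bash
python3 - <<'E'
from h import *
ims=[]
for org,yaw in(([.637,.0195,.240],0),([.639,.0195,.240],-10),([.639,.0225,.240],-10)):
    overlay('scene','scene25',org,yaw,0,285,170,40,75,10,'t'); im=cv2.imread('pics/t.png')
    ims.append(im)
cv2.imwrite('pics/o4.png',cv2.resize(np.hstack(ims),(800,500)))
E
```

```text
(no output)
```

View pics/o4.png

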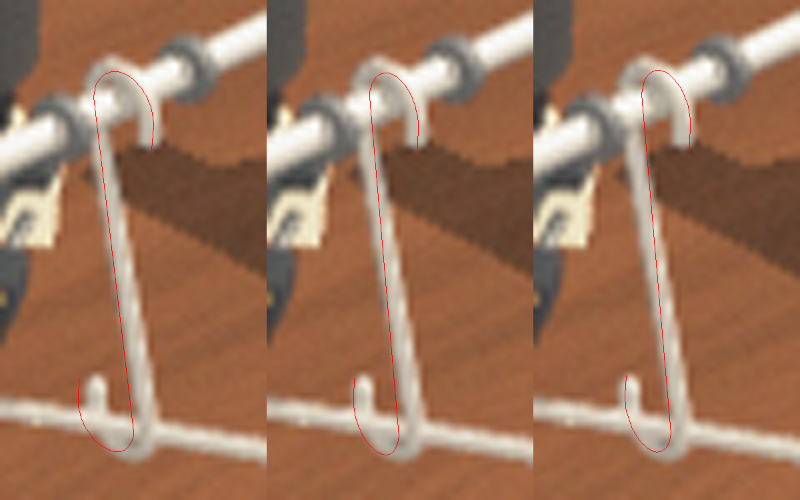

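```bash
python3 - <<'E'
from h import *
from scipy.optimize import least_squares
obs=np.array([[100,140],[147,400],[97,380],[133,455],[108,60],[150,145]])/6.667+[284.5,169.5]
obj={'top':None}
# model centreline pts; top of arch etc: use outer surface approximations
a=np.array([[-.0137,0,.060],[.0137,0,-.060],[-.016,0,-.058],[0,0,-.088],[0,0,.088],[.016,0,.060]])
def f(p,full=False):
    R=Ro.from_euler('xyz',[p[3],p[4],p[5]],degrees=True).as_matrix()
    up=np.array([p[0],p[1],p[2]]) # upper centre
    P=(a-[0,0,.07])@R.T+up
    e=(proj('scene',P)-obs)
    if full: return e,up+R@np.array([0,0,-.14])
    return np.r_[e.ravel(),(p[0]-.637)/.002,(p[1]-.0195)/.003,(p[2]-.310)/.0015,p[3]/3,p[4]/5,p[5]/15]
s=least_squares(f,[.637,.0195,.31,0,0,0]); print(s.x.round(4)); e,lo=f(s.x,True); print(e.round(1).tolist(),lo.round(4))
E
```

```text
[ 0.636   0.0181  0.3101  2.397  -3.7806  3.7346]
[[-1.2, -2.3], [0.9, 1.2], [0.0, -0.1], [-0.6, -0.1], [1.4, 1.4], [0.2, 0.2]] [0.6448 0.0245 0.1705]
```

```bash
python3 - <<'E'
from h import *
go(.5620,-.0390,.149,41)
go(.5745,-.0295,.149,40)
E
```

```text
t17.35 tcp [ 0.5693 -0.0236  0.1472] rot [-90.     0.    33.17] F [-0.1  0.  -3.3] w 0.0068
tx -0.0145 ty -0.0018 tz -0.0089 turn -0.1367
t17.35 tcp [ 0.5693 -0.0236  0.1472] rot [-90.     0.    33.17] F [-0.1  0.  -3.3] w 0.0068
tx 0.0011 ty -0.0018 tz -0.0078 turn -0.1193
```

apply_moves(deltas=[{"tx":-0.004,"ty":0,"tz":-0.0025,"turn":-0.035,"gripper":0.003},{"tx":-0.008,"ty":-0.001,"tz":-0.005,"turn":-0.07,"gripper":0.003},{"tx":-0.012,"ty":-0.0015,"tz":-0.0075,"turn":-0.11,"gripper":0.003},{"tx":-0.0145,"ty":-0.0015,"tz":-0.009,"turn":-0.137,"gripper":0.003},{"tx":-0.0145,"ty":-0.0015,"tz":-0.009,"turn":-0.137,"gripper":0.003}])

```text
time_s: 17.85
tcp_pos: [0.5619, -0.0396, 0.1488]
eef_rot: [-90.0, -0.0, 41.0]
contact_force: [-0.4, 0.8, -3.6]
gripper_width: 0.0068
```

```bash
cat >> h.py <<'E'
def mark(f,o,x=280,y=170,w=60,h=75,sc=8):
    s=r.get_state();t=s['tcp_pos'];R=Ro.from_euler('z',s['eef_rot'][2],degrees=True).as_matrix()
    im=cv2.imread('pics/'+f+'.png')[y:y+h,x:x+w];im=cv2.resize(im,None,fx=sc,fy=sc,interpolation=cv2.INTER_CUBIC)
    for q in(.067,.077,.087,.155):
        p=proj('scene',t+R@np.array([q,0,.0175]))[0]; c=((p+.5-[x,y])*sc).astype(int); cv2.circle(im,tuple(c.tolist()),2,(0,0,255),-1)
    pts=((proj('scene',hookpts([.637,.0195,.240],2))+.5-[x,y])*sc).round().astype(np.int32); cv2.polylines(im,[pts],False,(255,0,0),1)
    cv2.imwrite('pics/'+o+'.png',im)
E
python3 - <<'E'
from h import *
go(.5745,-.0295,.149,40)
snap('scene','scene26'); mark('scene26','o5')
E
```

```text
t17.85 tcp [ 0.5619 -0.0396  0.1488] rot [-90.    -0.    41.02] F [-0.4  0.8 -3.6] w 0.0068
tx 0.0161 ty -0.0002 tz -0.0007 turn 0.0178
```

View pics/o5.png

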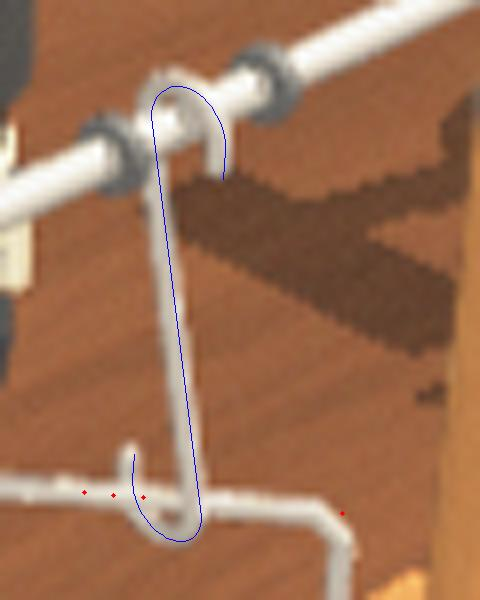

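apply_moves(deltas=[{"tx":0.004,"ty":0,"tz":0,"turn":0,"gripper":0.003},{"tx":0.008,"ty":0,"tz":0,"turn":0.005,"gripper":0.003},{"tx":0.012,"ty":0,"tz":0,"turn":0.01,"gripper":0.003},{"tx":0.0155,"ty":0,"tz":-0.0005,"turn":0.015,"gripper":0.003},{"tx":0.0155,"ty":0,"tz":-0.0005,"turn":0.015,"gripper":0.003}])

```text
time_s: 18.4
tcp_pos: [0.5746, -0.0288, 0.1485]
eef_rot: [-90.0, 0.0, 40.2]
contact_force: [0.1, -0.6, -2.7]
gripper_width: 0.0067
```

```bash
python3 - <<'E'
from h import *
st()
snap('scene','scene27'); mark('scene27','o5')
E
```

```text
t18.40 tcp [ 0.5746 -0.0288  0.1485] rot [-90.     0.    40.16] F [ 0.1 -0.6 -2.7] w 0.0067
```

View pics/o5.png

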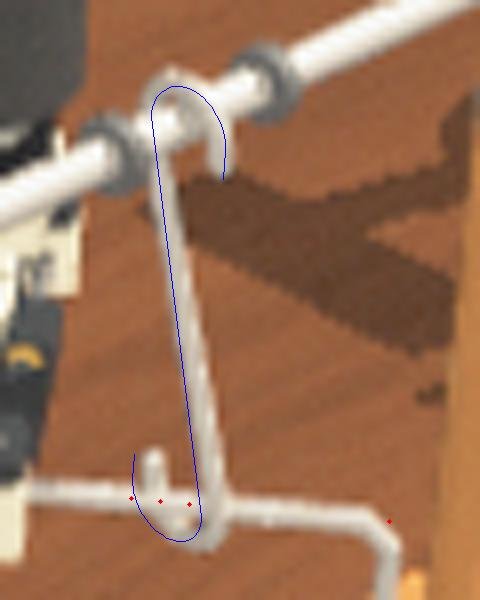

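apply_moves(deltas=[{"tx":0,"ty":0,"tz":0.002,"turn":0,"gripper":0.003},{"tx":0,"ty":0,"tz":0.004,"turn":0,"gripper":0.003},{"tx":0,"ty":0,"tz":0.005,"turn":0,"gripper":0.003},{"tx":0,"ty":0,"tz":0.005,"turn":0,"gripper":0.003}])

```text
time_s: 18.85
tcp_pos: [0.5707, -0.0254, 0.1488]
eef_rot: [-90.0, -0.0, 40.2]
contact_force: [-0.4, -0.0, -3.1]
gripper_width: 0.0066
```

```bash
python3 - <<'E'
from h import *
st()
snap('scene','scene28'); mark('scene28','o5')
E
```

```text
t18.85 tcp [ 0.5707 -0.0254  0.1488] rot [-9.000e+01 -1.000e-02  4.016e+01] F [-0.4 -0.  -3.1] w 0.0066
```

View pics/o5.png

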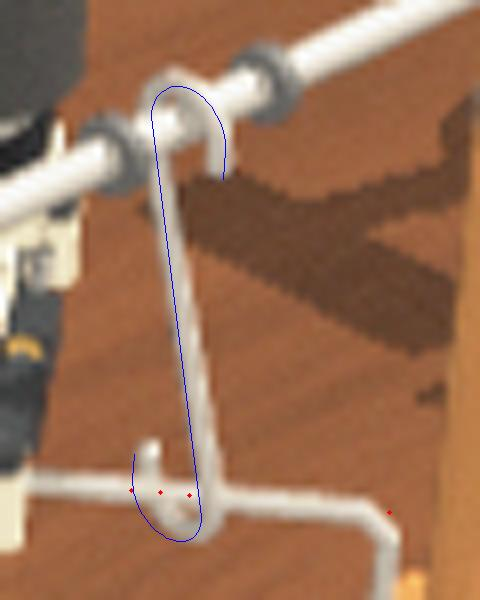

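```bash
python3 - <<'E'
from h import *
go(.5665,-.040,.1485,46)
go(.575,-.036,.1485,45)
E
```

```text
t18.90 tcp [ 0.5708 -0.0254  0.1488] rot [-9.001e+01 -1.000e-02  4.016e+01] F [ 0.5  0.  -3.1] w 0.0070
tx -0.0127 ty 0.0003 tz -0.0084 turn -0.1019
t18.90 tcp [ 0.5708 -0.0254  0.1488] rot [-9.001e+01 -1.000e-02  4.016e+01] F [ 0.5  0.  -3.1] w 0.0070
tx -0.0036 ty 0.0003 tz -0.0108 turn -0.0845
```

apply_moves(deltas=[{"tx":-0.004,"ty":0,"tz":-0.002,"turn":-0.03,"gripper":0.003},{"tx":-0.008,"ty":0,"tz":-0.005,"turn":-0.065,"gripper":0.003},{"tx":-0.0125,"ty":0,"tz":-0.0075,"turn":-0.1,"gripper":0.003},{"tx":-0.0125,"ty":0,"tz":-0.0084,"turn":-0.1,"gripper":0.003}])

```text
time_s: 19.3
tcp_pos: [0.5665, -0.0404, 0.1487]
eef_rot: [-90.0, 0.0, 45.9]
contact_force: [0.7, 0.3, -3.7]
gripper_width: 0.0069
```

```bash
python3 - <<'E'
from h import *
go(.575,-.036,.1485,45)
snap('scene','scene29'); mark('scene29','o5')
E
```

```text
t19.30 tcp [ 0.5665 -0.0404  0.1487] rot [-8.999e+01  1.000e-02  4.589e+01] F [ 0.7  0.3 -3.7] w 0.0069
tx 0.0091 ty 0.0002 tz -0.0031 turn 0.0155
```

View pics/o5.png

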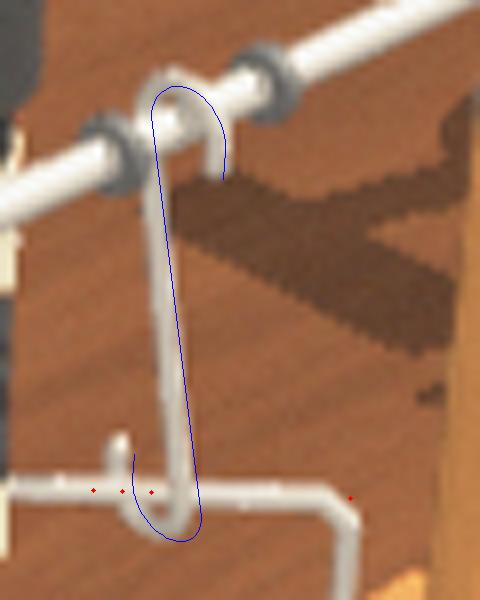

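apply_moves(deltas=[{"tx":0.003,"ty":0,"tz":0,"turn":0,"gripper":0.003},{"tx":0.006,"ty":0,"tz":0,"turn":0,"gripper":0.003},{"tx":0.0095,"ty":0,"tz":0,"turn":0,"gripper":0.003},{"tx":0.0095,"ty":0,"tz":0,"turn":0,"gripper":0.003}])

```text
time_s: 19.75
tcp_pos: [0.5739, -0.0326, 0.1486]
eef_rot: [-90.0, -0.0, 45.9]
contact_force: [-0.6, -0.7, -2.9]
gripper_width: 0.007
```

```bash
python3 - <<'E'
from h import *
st()
snap('scene','scene30'); mark('scene30','o5')
E
```

```text
t19.75 tcp [ 0.5739 -0.0326  0.1486] rot [-9.001e+01 -1.000e-02  4.590e+01] F [-0.6 -0.7 -2.9] w 0.0070
```

View pics/o5.png

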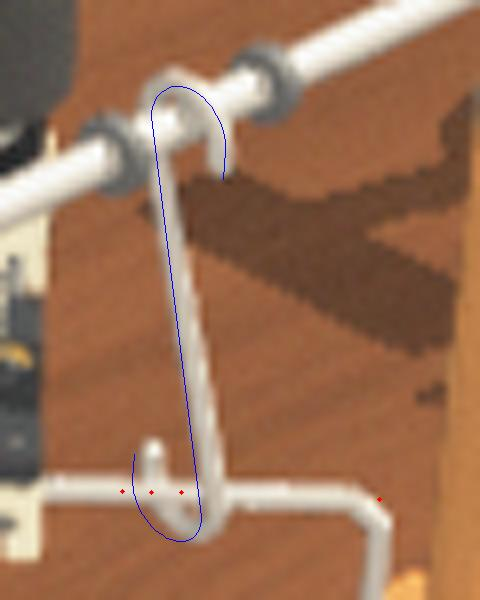

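apply_moves(deltas=[{"tx":0,"ty":0,"tz":-0.002,"turn":0,"gripper":0.003},{"tx":0,"ty":0,"tz":-0.004,"turn":0,"gripper":0.003},{"tx":0,"ty":0,"tz":-0.005,"turn":0,"gripper":0.003},{"tx":0,"ty":0,"tz":-0.005,"turn":0,"gripper":0.003}])

```text
time_s: 20.2
tcp_pos: [0.577, -0.0368, 0.1486]
eef_rot: [-90.0, 0.0, 45.9]
contact_force: [0.7, 0.4, -2.9]
gripper_width: 0.0067
```

```bash
python3 - <<'E'
from h import *
st()
snap('scene','scene31'); mark('scene31','o5');snap('top','top31');crop('top31',230,150,90,70,8,'c22')
E
```

```text
t20.20 tcp [ 0.577  -0.0368  0.1486] rot [-90.     0.    45.86] F [ 0.7  0.4 -2.9] w 0.0067
```

View pics/o5.png

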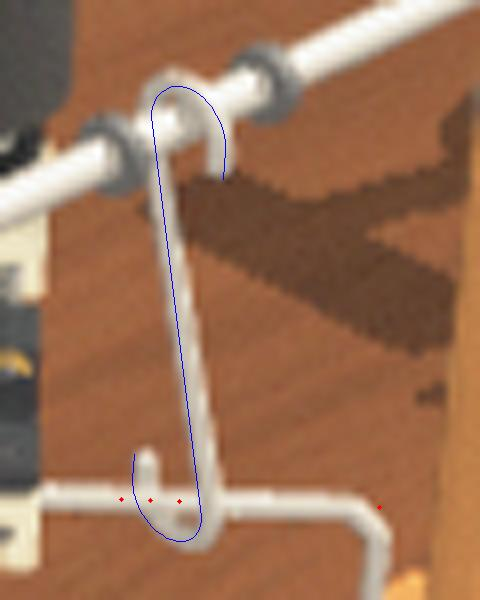

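View pics/c22.png

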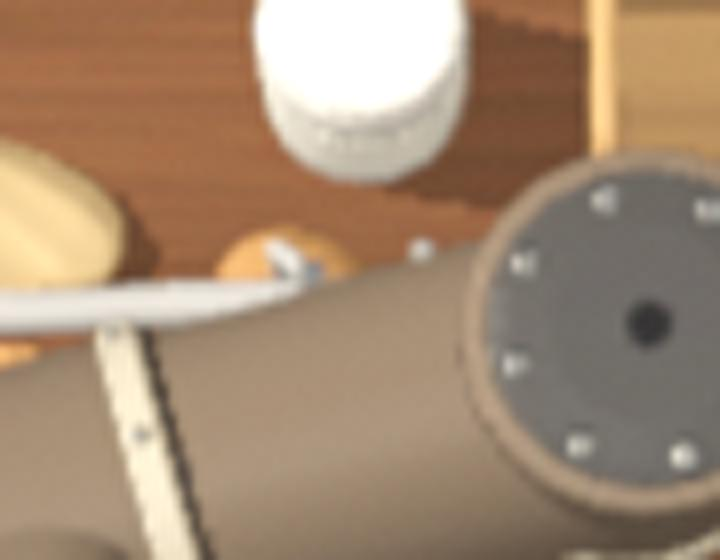

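```bash
python3 - <<'E'
from h import *
go(.5662,-.0389,.1485,40)
E
```

```text
t20.30 tcp [ 0.5769 -0.0367  0.1486] rot [-90.     0.    45.87] F [-0.3  0.3 -2.6] w 0.0069
tx -0.0090 ty 0.0001 tz 0.0062 turn 0.1025
```

apply_moves(deltas=[{"tx":-0.003,"ty":0,"tz":0.0015,"turn":0.025,"gripper":0.003},{"tx":-0.006,"ty":0,"tz":0.003,"turn":0.05,"gripper":0.003},{"tx":-0.009,"ty":0,"tz":0.0046,"turn":0.075,"gripper":0.003},{"tx":-0.009,"ty":0,"tz":0.0062,"turn":0.1025,"gripper":0.003},{"tx":-0.009,"ty":0,"tz":0.0062,"turn":0.1025,"gripper":0.003}])

```text
time_s: 20.8
tcp_pos: [0.5658, -0.0388, 0.1488]
eef_rot: [-90.0, -0.0, 39.9]
contact_force: [-1.8, -0.2, -2.5]
gripper_width: 0.0066
```

```bash
python3 - <<'E'
from h import *
st()
snap('scene','scene32'); mark('scene32','o5')
E
```

```text
t20.80 tcp [ 0.5658 -0.0388  0.1488] rot [-90.    -0.    39.92] F [-1.8 -0.2 -2.5] w 0.0066
```

View pics/o5.png

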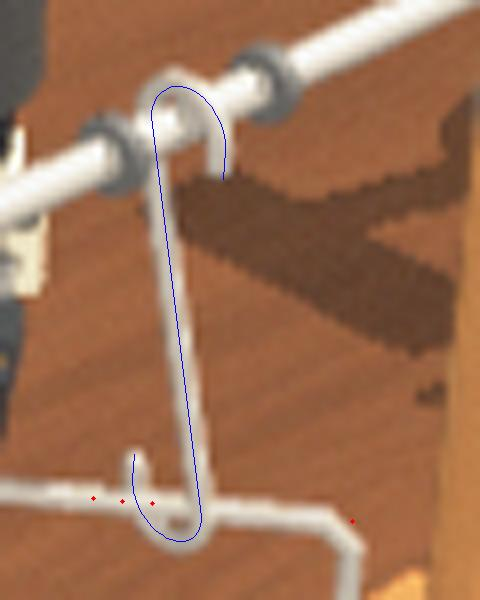

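apply_moves(deltas=[{"tx":0.002,"ty":0,"tz":0,"turn":0,"gripper":0.003},{"tx":0.005,"ty":0,"tz":0,"turn":0,"gripper":0.003},{"tx":0.008,"ty":0,"tz":0,"turn":0,"gripper":0.003},{"tx":0.011,"ty":0,"tz":0,"turn":0,"gripper":0.003},{"tx":0.013,"ty":0,"tz":0,"turn":0,"gripper":0.003}])

```text
time_s: 21.35
tcp_pos: [0.5765, -0.0302, 0.1485]
eef_rot: [-90.0, 0.0, 40.0]
contact_force: [0.4, 0.5, -2.0]
gripper_width: 0.0071
```

```bash
python3 - <<'E'
from h import *
st()
snap('scene','scene33'); mark('scene33','o5')
crop('scene33',240,140,100,110,5,'c21')
E
```

```text
t21.35 tcp [ 0.5765 -0.0302  0.1485] rot [-90.     0.    40.02] F [ 0.4  0.5 -2. ] w 0.0071
```

View pics/o5.png

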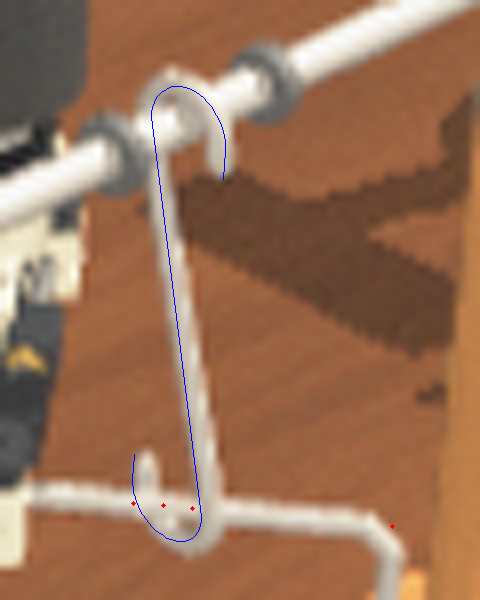

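View pics/c21.png

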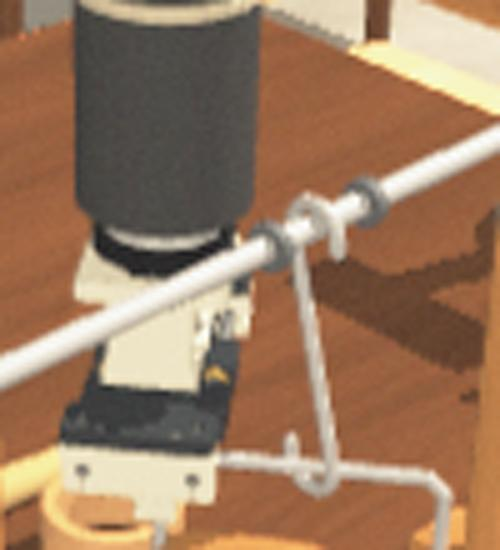

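```bash
python3 - <<'E'
from h import *
ims=[]
for f in('scene16','scene18','scene20','scene33'):
    mark(f,'t'); ims.append(cv2.imread('pics/t.png'))
cv2.imwrite('pics/o6.png',cv2.resize(np.hstack(ims),(800,250)))
a=np.hstack([i[330:600,60:300] for i in ims]); cv2.imwrite('pics/o7.png',cv2.resize(a,(800,225)))
E
```

```text
(no output)
```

View pics/o7.png

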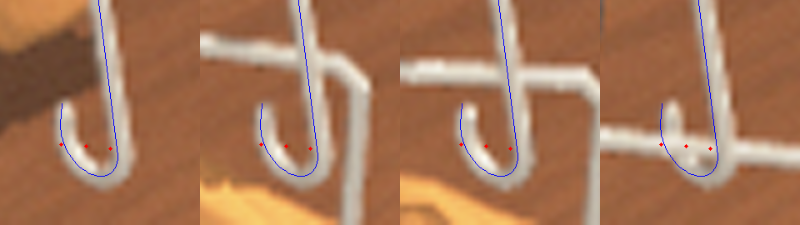

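```bash
python3 - <<'E'
from h import *
go(.5752,-.0268,.1485,37)
E
```

```text
t21.40 tcp [ 0.5767 -0.03    0.1485] rot [-90.    -0.    40.02] F [ 0.7 -0.1 -3.7] w 0.0066
tx 0.0009 ty 0.0000 tz 0.0034 turn 0.0528
```

apply_moves(deltas=[{"tx":0.0005,"ty":0,"tz":0.0015,"turn":0.025,"gripper":0.003},{"tx":0.001,"ty":0,"tz":0.0034,"turn":0.053,"gripper":0.003},{"tx":0.001,"ty":0,"tz":0.0034,"turn":0.053,"gripper":0.003}])

```text
time_s: 21.7
tcp_pos: [0.5746, -0.027, 0.1486]
eef_rot: [-90.0, 0.0, 36.9]
contact_force: [-0.2, -0.5, -2.0]
gripper_width: 0.0067
```

```bash
python3 - <<'E'
from h import *
st()
snap('scene','scene34'); mark('scene34','o5')
E
```

```text
t21.70 tcp [ 0.5746 -0.027   0.1486] rot [-8.999e+01  1.000e-02  3.690e+01] F [-0.2 -0.5 -2. ] w 0.0067
```

View pics/o5.png

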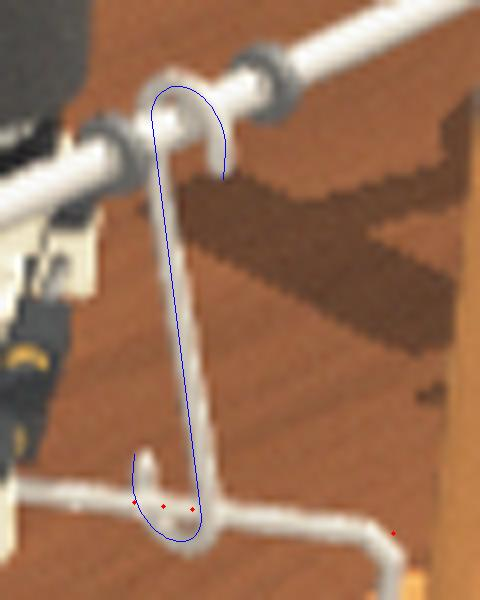

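apply_moves(deltas=[{"tx":0,"ty":0.001,"tz":0,"turn":0,"gripper":0.003},{"tx":0,"ty":0.002,"tz":0,"turn":0,"gripper":0.003},{"tx":0,"ty":0.003,"tz":0,"turn":0,"gripper":0.003},{"tx":0,"ty":0.004,"tz":0,"turn":0,"gripper":0.003},{"tx":0,"ty":0.004,"tz":0,"turn":0,"gripper":0.003}])

```text
time_s: 22.25
tcp_pos: [0.5752, -0.0271, 0.1449]
eef_rot: [-90.0, -0.0, 37.0]
contact_force: [0.1, -0.8, -0.8]
gripper_width: 0.0069
```

```bash
python3 - <<'E'
from h import *
st()
snap('scene','scene35'); mark('scene35','o5')
print(r.get_state()['moment'])
E
```

```text
t22.25 tcp [ 0.5752 -0.0271  0.1449] rot [-9.003e+01 -4.000e-02  3.698e+01] F [ 0.1 -0.8 -0.8] w 0.0069
[ 0.04249461  0.03047736 -0.06730073]
```

View pics/o5.png

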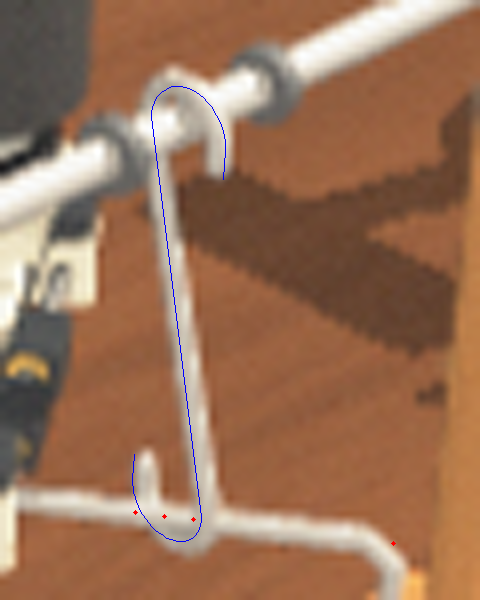

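apply_moves(deltas=[{"tx":0,"ty":0.0005,"tz":0,"turn":0,"gripper":0.003},{"tx":0,"ty":0.0007,"tz":0,"turn":0,"gripper":0.009},{"tx":0,"ty":0.0007,"tz":0,"turn":0,"gripper":0.013},{"tx":0,"ty":0.0007,"tz":0,"turn":0,"gripper":0.017},{"tx":0,"ty":0.0007,"tz":0,"turn":0,"gripper":0.022}], newtons=20)

```text
time_s: 22.8
tcp_pos: [0.5748, -0.0271, 0.144]
eef_rot: [-90.0, -0.0, 37.0]
contact_force: [-0.4, 0.2, 0.2]
gripper_width: 0.0195
```

```bash
python3 - <<'E'
from h import *
st()
snap('scene','scene36'); crop('scene36',230,140,110,120,5,'c21')
E
```

```text
t22.80 tcp [ 0.5748 -0.0271  0.144 ] rot [-9.000e+01 -1.000e-02  3.697e+01] F [-0.4  0.2  0.2] w 0.0195
```

View pics/c21.png

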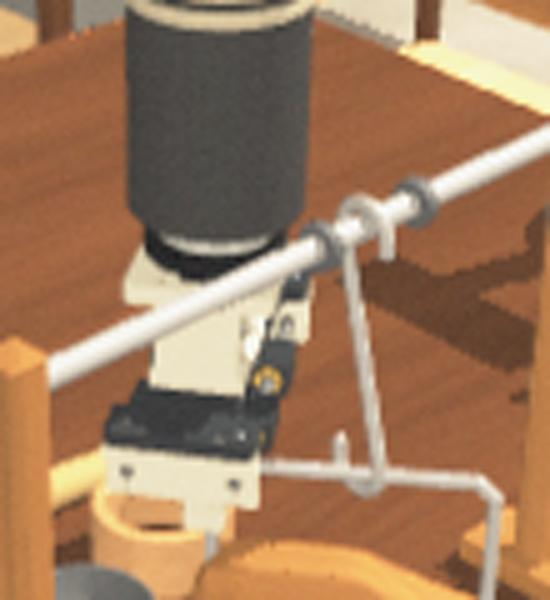

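apply_moves(deltas=[{"tx":0,"ty":0,"tz":0,"turn":0,"gripper":0.045},{"tx":-0.004,"ty":0,"tz":0,"turn":0,"gripper":0.05},{"tx":-0.02,"ty":0,"tz":0,"turn":0,"gripper":0.05},{"tx":-0.045,"ty":0,"tz":0,"turn":0,"gripper":0.05},{"tx":-0.075,"ty":0,"tz":0,"turn":0,"gripper":0.05}])

```text
time_s: 23.35
tcp_pos: [0.5136, -0.0729, 0.1437]
eef_rot: [-90.0, 0.0, 37.0]
contact_force: [-1.7, -0.7, 0.3]
gripper_width: 0.0493
```

apply_moves(deltas=[{"tx":-0.03,"ty":-0.01,"tz":0,"turn":0,"gripper":0.05},{"tx":-0.06,"ty":-0.03,"tz":0,"turn":0,"gripper":0.05},{"tx":-0.08,"ty":-0.06,"tz":0,"turn":0,"gripper":0.05},{"tx":-0.09,"ty":-0.1,"tz":0,"turn":0,"gripper":0.05},{"tx":-0.09,"ty":-0.14,"tz":0,"turn":0,"gripper":0.05}])

```text
time_s: 23.85
tcp_pos: [0.4403, -0.1276, 0.2853]
eef_rot: [-90.0, 0.0, 36.9]
contact_force: [1.0, 1.2, 0.0]
gripper_width: 0.0499
```

```bash
python3 - <<'E'
from h import *
st()
for n in('scene','top'): snap(n,n+'37')
crop('scene37',230,140,110,150,4,'c21');crop('top37',230,130,100,90,7,'c22')
E
```

```text
t23.85 tcp [ 0.4403 -0.1276  0.2853] rot [-8.998e+01  1.000e-02  3.690e+01] F [1.  1.2 0. ] w 0.0499
```

View pics/c21.png

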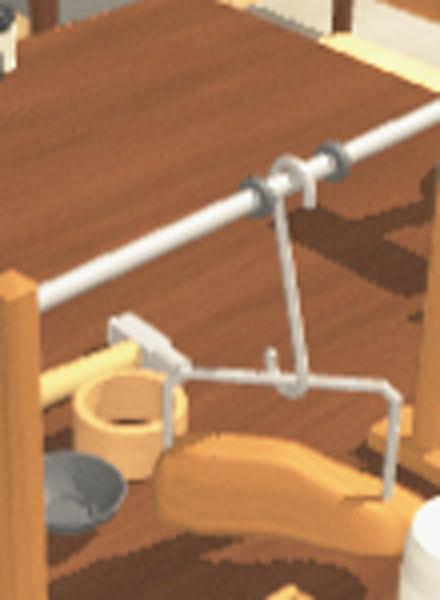

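View pics/c22.png

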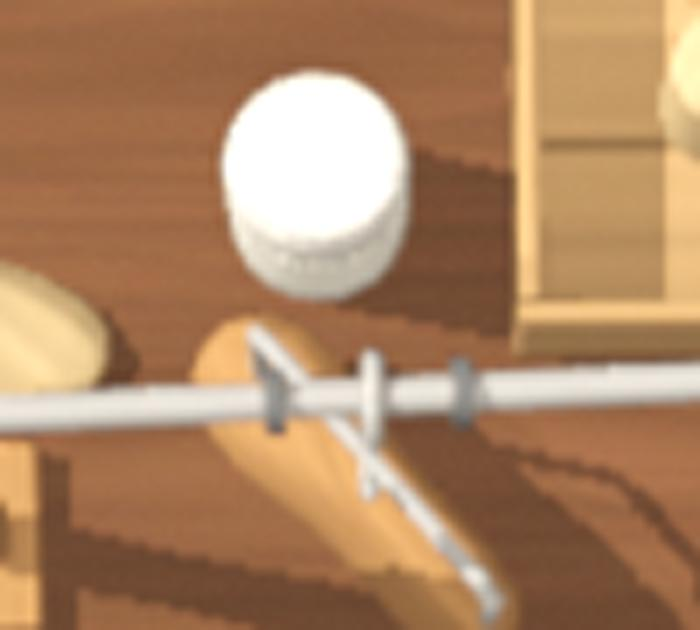

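apply_moves(deltas=[{"tx":-0.02,"ty":-0.03,"tz":0,"turn":0,"gripper":0.05},{"tx":-0.02,"ty":-0.03,"tz":0,"turn":0,"gripper":0.05},{"tx":-0.02,"ty":-0.03,"tz":0,"turn":0,"gripper":0.05},{"tx":-0.02,"ty":-0.03,"tz":0,"turn":0,"gripper":0.05},{"tx":-0.02,"ty":-0.03,"tz":0,"turn":0,"gripper":0.05}])

```text
time_s: 24.45
tcp_pos: [0.4265, -0.1383, 0.313]
eef_rot: [-89.9, 0.1, 37.0]
contact_force: [0.4, 0.4, -0.3]
gripper_width: 0.05
```

```bash
cat > track.py <<'E'
from h import *
import sys
def lk(a,b):
    # total motion of last region between two gray frames via optical flow
    a,b=[cv2.cvtColor(x,cv2.COLOR_RGB2GRAY) for x in(a,b)]
    pts=np.array([[275,233],[329,240],[272,250],[276,255],[327,262],[303,235],[300,215],[320,265]],np.float32).reshape(-1,1,2)
    n,stt,_=cv2.calcOpticalFlowPyrLK(a,b,pts,None,winSize=(11,11)); return (n-pts).reshape(-1,2).round(1).tolist()
N=int(sys.argv[1]);fr=[]
for i in range(N):
    p,d=capture('scene'); fr.append(p)
print('t',r.get_state()['time_s'])
for i in range(3,N,3): print(lk(fr[0],fr[i]))
cv2.imwrite('pics/'+sys.argv[2]+'.png',fr[-1][:,:,::-1])
E
python3 track.py 31 w1
```

```text
t 26.0
[[0.0, 0.0], [0.0, 0.0], [-0.0, 0.0], [-0.0, 0.0], [0.0, 0.0], [-0.0, 0.0], [-0.0, -0.10000000149011612], [0.0, 0.0]]
[[0.0, 0.0], [0.0, 0.0], [0.0, 0.0], [-0.0, 0.0], [-0.0, -0.0], [-0.0, -0.0], [-0.0, -0.0], [-0.0, -0.0]]
[[-0.0, -0.0], [0.0, 0.0], [-0.0, 0.0], [-0.0, 0.0], [-0.0, -0.0], [-0.0, 0.0], [-0.0, -0.0], [-0.0, 0.0]]
[[0.0, 0.0], [0.0, -0.0], [0.0, -0.0], [-0.0, 0.0], [-0.0, -0.0], [-0.0, 0.0], [-0.0, -0.10000000149011612], [0.0, 0.0]]
[[0.0, 0.0], [0.0, 0.0], [-0.0, 0.0], [-0.0, 0.0], [-0.0, 0.0], [-0.0, -0.0], [-0.0, -0.10000000149011612], [0.0, 0.0]]
[[-0.0, -0.0], [0.0, 0.0], [-0.0, -0.0], [0.0, 0.0], [-0.0, -0.0], [-0.0, 0.0], [-0.0, -0.10000000149011612], [-0.0, 0.0]]
[[0.0, 0.0], [0.0, -0.0], [-0.0, 0.0], [-0.0, 0.0], [-0.0, -0.0], [-0.0, 0.0], [-0.0, -0.10000000149011612], [-0.0, 0.0]]
[[0.0, 0.0], [-0.0, 0.0], [0.0, -0.0], [0.0, 0.0], [-0.0, -0.0], [-0.0, 0.0], [-0.0, -0.0], [-0.0, 0.0]]
[[-0.0, -0.0], [0.0, 0.0], [-0.0, 0.0], [-0.0, 0.0], [-0.0, -0.0], [-0.0, -0.0], [-0.0, -0.10000000149011612], [-0.0, 0.0]]
[[0.0, 0.0], [-0.0, 0.0], [-0.0, 0.0], [-0.0, 0.0], [-0.0, -0.0], [-0.0, 0.0], [-0.0, -0.10000000149011612], [-0.0, 0.0]]
```

```bash
python3 - <<'E'
from h import *
for n in('scene','top'):
    snap(n,n+'40'); C=cloud(n,n+'40').reshape(-1,3)
    m=(C[:,2]>.145)&(C[:,2]<.185)&(abs(C[:,0]-.63)<.09)&(abs(C[:,1]-.015)<.09); q=C[m]
    # robust line fit
    c=q.copy()
    for _ in range(6):
        mu=c.mean(0);d=np.linalg.svd(c-mu)[2][0]; e=np.linalg.norm((q-mu)-np.outer((q-mu)@d,d),axis=1); c=q[e<.006]
    d*=np.sign(d[1]); s=(c-mu)@d
    print(n,len(c),'tilt deg',np.degrees(np.arcsin(d[2])).round(2),'dir',d.round(3),'ends',s.min().round(3),s.max().round(3),(mu+d*s.min()).round(3),(mu+d*s.max()).round(3))
    m=(C[:,2]>.012)&(C[:,2]<.03)&(abs(C[:,0]-.63)<.05)&(abs(C[:,1]-.015)<.06);print('low pts',m.sum())
crop('scene40',250,150,90,130,5,'c21')
crop('top40',230,150,90,70,8,'c22')
E
```

```text
scene 147 tilt deg 0.09 dir [0.754 0.657 0.002] ends -0.073 0.077 [ 0.584 -0.033  0.162] [0.697 0.066 0.163]
low pts 0
top 107 tilt deg 0.89 dir [0.755 0.656 0.016] ends -0.068 0.081 [ 0.579 -0.032  0.164] [0.691 0.066 0.166]
low pts 0
```

View pics/c21.png

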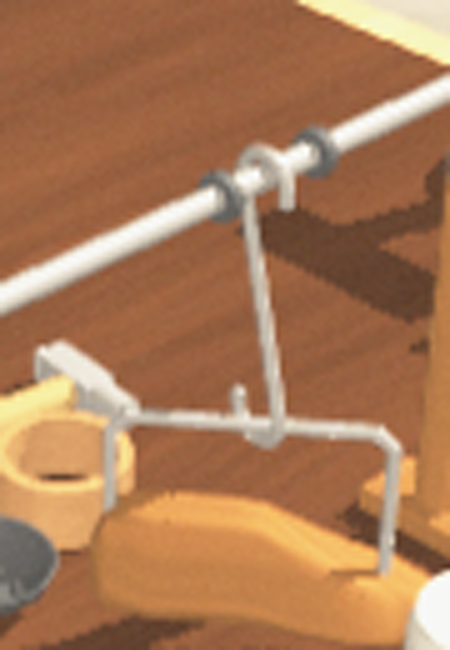

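View pics/scene40.png

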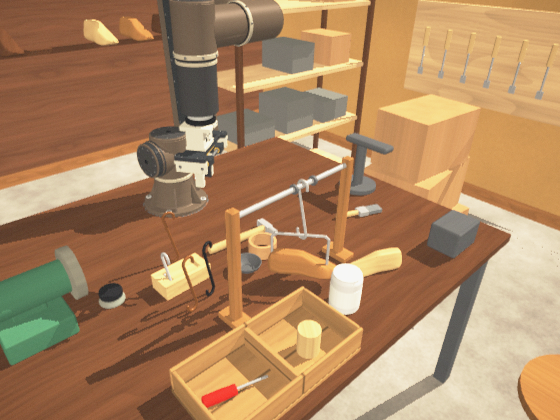

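```bash
python3 - <<'E'
from h import *
st(); print(r.close_job())
E
```

```text
t26.10 tcp [ 0.4269 -0.1384  0.3139] rot [-90.     0.    36.97] F [-0.4 -0.5 -0.6] w 0.0496
the job is handed in; nothing more can be done
None
```

I hung the long S-hook on the bar between the two collars and let go of it. I then hung the last from its lower curl by the bail and let go of that too. I handed the job in at 26.1 s.

**Last checks:**
- **Swing:** I saw no visible motion over 1.5 s of pictures.
- **Level:** the bail is level to within 1°: 0.1° from the scene camera, 0.9° from the top camera.
- **Position:** just before release the hook sat roughly 3 mm from the middle of the bail. I did not measure that again afterwards.
- **Clearance:** the last hangs clear of the bench, and the gripper is about 0.2 m away, touching nothing.
- **Other things:** the short hook, the bare last and the other items look unmoved in the final picture.

**What did not go cleanly:**
- **First approach to the rail:** the hook's shank touched the bar and turned about 5° in the grip. It hung freely once I let go.
- **Centring the bail:** the loose hook was dragged several millimetres along with the bail, so it took a few tries to bring it near the middle.
- **Last's angle:** it hangs turned about 50° from the rail, because that angle kept the wrist clear of the bar.

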